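# Make up a winch pedestal

## Robot

A 6-joint arm with a two-finger parallel gripper is mounted at the origin on the work surface. World frame = base frame: x ahead of the robot, y to its left, z up, the work surface at z = 0. Lengths are in m, angles in rad, forces in N, time in s.
With the tool pointing down it reaches from about 0.3 to 0.775 m from the base axis. Payload 14.6 kg.
Tool frame: the origin (TCP) lies at the very end of the fingers, on their centre line; the grasp point (between the pads) lies 19 mm behind it; z points along the fingers, y is the direction in which the jaws open and shut (so a half turn about z gives the same grasp; the last joint's range is limited). The gripper opens to 85 mm and grips with 20 to 120 N. Pads are 22 mm wide; open, the fingers measure 114 mm over their backs; the gripper's body (76 mm by 85 mm) begins 54 mm behind the grasp point. The pads swing forward as they close: fully open they stand 13 mm farther back than shut.
Start: joints at [-1.313, 0.3, 1.521, -0, 1.321, -0.067], TCP at [0.176, -0.521, 0.231] pointing down, gripper open.
Joint ranges: [-3.03, 3.03], [-0.79, 2.21], [0.23, 2.52], [-1.04, 4.18], [0, 3.07], [-2.55, 2.55]. Speed limits (rad/s): [2.22, 2.22, 2.57, 3.14, 3.14, 3.14].

## Interface

Orientations are given as [roll, pitch, yaw] about the fixed x, y, z axes, in that order (R = Rz(yaw) Ry(pitch) Rx(roll)).
In Python, from station import * gives the robot as it stands.
- The arm moves only by the tool jog_arm, never from a script. Its argument "targets" is a list that holds one entry, the list of rows, each a list of 7 numbers: the turn, a rotation vector about the tool's x, y, z in degrees, then the shift along the tool's x, y, z in cm, then the closure, from -1 (fully open) to 1 (shut), so that 0 is half open. In form: [[[ax, ay, az, tx, ty, tz, grip], ...]]. A call has 1 to 8 rows; each row is the pose to reach, as a shift and turn from the pose commanded when the call began, along the tool's axes at that moment; what a row does not reach only later rows make up. A row lasts 1/10 s, in which the tool goes at most 50 mm and 8.59 degrees, less where a joint would pass 70% of its speed; a pose out of reach is approached as far as the arm can. A call with a gripper value outside its range is refused whole. The fingers move at their own pace and stop on an object; "squeeze" is the grip in N (left out, the last holds). Time passes only in rows, so rows that repeat a pose let the fingers close. It gives the time, the measured TCP pose, the force and the opening at its end, in the units of the state.
- state(): the state, without advancing time (a new reading comes with each control period).
- capture(name): name is "side" or "top" or "wrist"; returns (picture, depth): 420x560x3 uint8, red, green, blue; 420x560 float32, m along the optical axis (not along the pixel's ray), 0 where there is no reading.
- calibration(name): a dict with "intrinsics" (3x3 intrinsics, pixels), "dist_coeffs" ([k1, k2, p1, p2, k3] as OpenCV has them; the pictures are not rectified), "world_to_cam" (4x4, takes a point from world to camera coordinates); the wrist camera has in their place "mount" (4x4, takes a point from camera to tool coordinates, whose origin is the TCP and whose axes are the flange's). Camera axes: x right, y down, z forward; pixel columns grow to the right and rows downward; lengths in m; the calibration is good to about 2 mm. A picture is of the moment at which its call begins: read the wrist's pose just before it. calibration takes no time and is no camera call.
- sign_off(): hands the job in, once; it reports no verdict.
The state is a dict: "time": time; "joints": joint angles; "dq": joint speeds; "joint_torque": joint torques, N m; "tcp_pos": TCP position; "tool_rot": TCP orientation; "wrist_force": force on the tool from outside, world axes, zero at the start; "ft_torque": the same for the moment, N m; "opening": finger opening in m.
Only numpy, scipy, OpenCV 4.12 (cv2) and the standard library are available. Lean on these libraries where they do the work, as an engineer would, in place of code of your own. Each camera call takes 0.05 s, during which the arm holds its last target.

## Task

Make up this winch pedestal: lift the dust cap off the upright shaft and set it upright in the shallow steel tray, slide every spacer sleeve down onto the shaft, then put the cap back on the shaft, fully home. Push every headed pin from the wooden rack down through a fork of its own, through both jaws and the lug between, until its head flange seats on the fork; the pins may go in at any time. Leave the other stock on the bench standing where it is.

Things in the scene. Friction and masses are not known exactly. Their poses are not given: they have to be found in the camera images.
- pedestal: fixed aluminium pedestal: hub with a flat top 30 mm high and 90 mm across, a shaft 30 mm in diameter standing on it, and arms at 0, 120 and 240 degrees, each ending in a fork with two level jaws (50 by 56 mm) around a tie-bar lug, vertical holes aligned; each tie-bar runs outward to a block 66 mm high, 204 mm from the axis. Origin: shaft axis at bench level; x along arm 0, z up
- shaft_top (a point): centre of the top of the shaft, 138 mm above the bench; the last 8 mm taper to 22 mm. The shaft stands taller than most gripper fingers are long: a sleeve lowered until the gripper nears the shaft top can be let go and slides down the rest of the way
- fork0 (a point): centre of the hole of fork 0, at the top face of its upper jaw, 85 mm above the bench, 125 mm from the shaft axis; hole 21 mm in diameter, right through: upper jaw 70 to 85 mm, lug 49 to 63 mm and lower jaw 30 to 42 mm above the bench
- fork1 (a point): centre of the hole of fork 1, at the top face of its upper jaw, 85 mm above the bench, 125 mm from the shaft axis; hole 21 mm in diameter, right through: upper jaw 70 to 85 mm, lug 49 to 63 mm and lower jaw 30 to 42 mm above the bench
- fork2 (a point): centre of the hole of fork 2, at the top face of its upper jaw, 85 mm above the bench, 125 mm from the shaft axis; hole 21 mm in diameter, right through: upper jaw 70 to 85 mm, lug 49 to 63 mm and lower jaw 30 to 42 mm above the bench
- cap: grey dust cap on the shaft top: round skirt 50 mm across, 36 mm bore 26 mm deep, closed above (to 32 mm), then a round knob 26 mm across from 32 to 58 mm. Origin: centre of its lower rim, z up; when home on the shaft the origin is 112 mm above the bench (its ceiling rests on the shaft top)
- tray: fixed shallow dark steel tray, 110 by 110 mm, 14 mm high, floor 4 mm thick, walls 4 mm; origin: centre of its underside
- rack: fixed wooden pin rack, 170 (x) by 60 (y) by 50 mm high, three 20 mm through holes in a row along its x axis at -55, 0 and 55 mm; origin: centre of its underside
- pin0: steel headed pin standing in the rack, head up: shank 18 mm in diameter and 70 mm long with a tapered tip (first 12 mm), flange 40 mm across from 70 to 76 mm, round grip 28 mm across from 76 to 102 mm. Origin: centre of the tip; z up towards the head. May be absent; all pins and all forks are alike
- pin1: steel headed pin standing in the rack, head up: shank 18 mm in diameter and 70 mm long with a tapered tip (first 12 mm), flange 40 mm across from 70 to 76 mm, round grip 28 mm across from 76 to 102 mm. Origin: centre of the tip; z up towards the head. May be absent; all pins and all forks are alike
- pin2: steel headed pin standing in the rack, head up: shank 18 mm in diameter and 70 mm long with a tapered tip (first 12 mm), flange 40 mm across from 70 to 76 mm, round grip 28 mm across from 76 to 102 mm. Origin: centre of the tip; z up towards the head. May be absent; all pins and all forks are alike
- sleeve0: steel spacer sleeve (plain ring), 60 mm outside diameter, 34 mm bore, 26 mm tall, lying flat on a 3 mm cardboard sheet; origin: centre of its underside, z up. May be absent; all sleeves are alike and stack on the shaft in any order
- sleeve1: steel spacer sleeve (plain ring), 60 mm outside diameter, 34 mm bore, 26 mm tall, lying flat on a 3 mm cardboard sheet; origin: centre of its underside, z up. May be absent; all sleeves are alike and stack on the shaft in any order
- sleeve2: steel spacer sleeve (plain ring), 60 mm outside diameter, 34 mm bore, 26 mm tall, lying flat on a 3 mm cardboard sheet; origin: centre of its underside, z up. May be absent; all sleeves are alike and stack on the shaft in any order
- spool_a: waisted cast-aluminium spool, 64 mm across, 76 mm tall, standing on the bench; bystander, origin: centre of its underside
- spool_b: spool like spool_a, on the other side; bystander
- tin: closed dark tin can, 60 mm across, 90 mm tall, near the sleeves; bystander, origin: centre of its underside

How it is judged:
By the outcome, as a careful person would: the job done as asked, in the order asked, and still so for the second after the job is handed in, with the robot touching nothing.
Of sleeve0, sleeve1, sleeve2 only 1 to 3 are there at a start; the rules pass over those that are not, and their reading is None.
Of pin0, pin1, pin2 only 2 to 3 are there at a start; the rules pass over those that are not, and their reading is None.
At some moment in a run one of sleeve0, sleeve1, sleeve2, cap may be knocked a few centimetres aside while the robot is not near it.
It also fails if it takes over 210 s, if anything falls off the work surface, if the arm or the gripper's body presses on something with over 40 N, if the wrist force passes 120 N, or if a joint passes its speed limit or range.

## Working session

There is one attempt and no reset: what is moved stays moved. The work goes in short steps, Python scripts to look and compute and a tool call to move; the robot and the scene stay as the last step left them, time stands still between calls to the robot, and variables do not carry over. Pictures are saved under pics/ and viewed, and the job is handed in when it is done.

Besides the shell and the picture viewer there is one more tool, called after ">>>" by a JSON object that holds its "method" and its "body", one argument or row to a line. jog_arm: Moves the arm, as the interface text tells. Its arguments: {"type":"object","properties":{"targets":{"type":"array"},"squeeze":{"type":"number"}},"required":["targets"]}

```bash
ls; mkdir -p pics; python3 - <<'E'
from station import *
import cv2, numpy as np
np.set_printoptions(precision=4,suppress=True)
print(state())
for n in ["side","top","wrist"]:
    c=calibration(n); print(n,c)
    im,d=capture(n)
    cv2.imwrite(f"pics/{n}0.png",im[:,:,::-1]); np.save(f"pics/{n}0_d.npy",d)
E
```

```text
pics
{'time': 0.0, 'joints': array([-1.3126,  0.3005,  1.5216, -0.    ,  1.3207, -0.0666]), 'dq': array([-0.0013,  0.0007,  0.0004, -0.0015,  0.0016,  0.0005]), 'joint_torque': array([  0.    , -54.3502, -36.1789,  -0.0001,   0.004 ,  -0.    ]), 'tcp_pos': array([ 0.1755, -0.521 ,  0.2307]), 'tool_rot': array([-3.1404, -0.0001,  0.3248]), 'wrist_force': array([-0.325 , -0.0736,  0.1254]), 'ft_torque': array([ 0.0607, -0.0331, -0.0188]), 'opening': 0.08547811533769195}
side {'intrinsics': array([[433.3768,   0.    , 279.6441],
       [  0.    , 433.3768, 207.6556],
       [  0.    ,   0.    ,   1.    ]]), 'dist_coeffs': array([-0.1332,  0.    ,  0.    ,  0.    ,  0.    ]), 'world_to_cam': array([[-0.9483, -0.3171,  0.0133,  0.5249],
       [-0.2468,  0.7106, -0.6589,  0.2085],
       [ 0.1995, -0.6281, -0.7521,  0.8687],
       [ 0.    ,  0.    ,  0.    ,  1.    ]])}
top {'intrinsics': array([[442.434 ,   0.    , 281.3604],
       [  0.    , 442.434 , 207.6828],
       [  0.    ,   0.    ,   1.    ]]), 'dist_coeffs': array([-0.015,  0.   ,  0.   ,  0.   ,  0.   ]), 'world_to_cam': array([[ 0.0027, -0.9999, -0.0131,  0.0025],
       [-0.991 , -0.0009, -0.1339,  0.5332],
       [ 0.1339,  0.0133, -0.9909,  1.1341],
       [ 0.    ,  0.    ,  0.    ,  1.    ]])}
wrist {'intrinsics': array([[297.733 ,   0.    , 282.7682],
       [  0.    , 297.733 , 210.0852],
       [  0.    ,   0.    ,   1.    ]]), 'dist_coeffs': array([-0.0342,  0.    ,  0.    ,  0.    ,  0.    ]), 'mount': array([[ 0.0004, -0.9645, -0.2642,  0.067 ],
       [ 1.    ,  0.0001,  0.0011, -0.0005],
       [-0.001 , -0.2642,  0.9645, -0.1426],
       [ 0.    ,  0.    ,  0.    ,  1.    ]])}
```

View pics/top0.png

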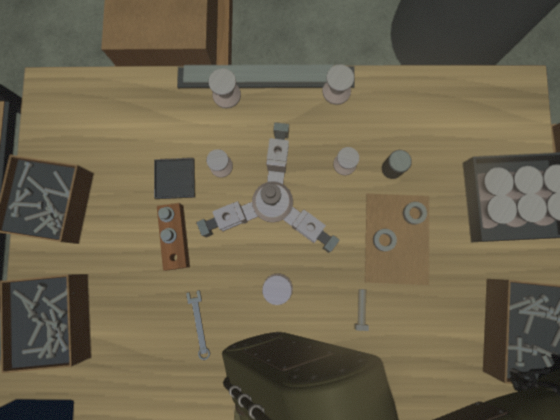

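View pics/side0.png

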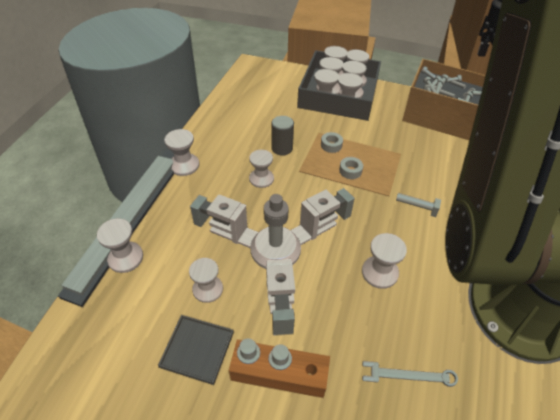

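View pics/wrist0.png

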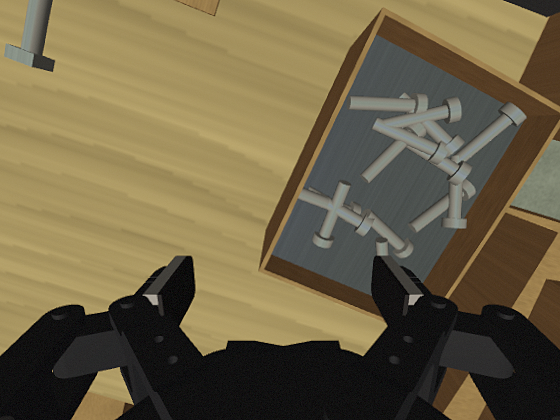

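Top view: the cap is on the shaft near (270,190). Two pins stand in the rack at (166,214) and (168,236), and its third hole at (173,257) is empty. Two sleeves lie on the cardboard at (415,213) and (385,240). The tray is at (175,178). Next I'll zoom in and measure.

```bash
cat > h.py <<'E'
from station import *
import cv2, numpy as np
from scipy.spatial.transform import Rotation as R
np.set_printoptions(precision=4,suppress=True,linewidth=150)
def tool():
    s=state(); T=np.eye(4); T[:3,:3]=R.from_euler('xyz',s['tool_rot']).as_matrix(); T[:3,3]=s['tcp_pos']; return T,s
def cam2world(n,T=None):
    c=calibration(n)
    return (T if T is not None else tool()[0])@c['mount'] if n=='wrist' else np.linalg.inv(c['world_to_cam'])
def ray(n,uv,M):
    c=calibration(n)
    p=cv2.undistortPoints(np.asarray(uv,float).reshape(-1,1,2),c['intrinsics'],c['dist_coeffs'])[:,0]
    d=np.c_[p,np.ones(len(p))]@M[:3,:3].T
    return M[:3,3],d
def onz(n,uv,z,M):
    o,d=ray(n,uv,M); t=(z-o[2])/d[:,2]; return o+d*t[:,None]
def cloud(n,dep,M):
    v,u=np.mgrid[0:420,0:560]; uv=np.c_[u.ravel(),v.ravel()]
    o,d=ray(n,uv,M); P=o+d*dep.reshape(-1,1); P[dep.ravel()==0]=np.nan
    return P.reshape(420,560,3)
def proj(n,P,M):
    c=calibration(n); W=np.linalg.inv(M)
    return cv2.projectPoints(np.asarray(P,float).reshape(-1,1,3),cv2.Rodrigues(W[:3,:3])[0],W[:3,3],c['intrinsics'],c['dist_coeffs'])[0][:,0]
def snap(n,tag):
    T,s=tool(); im,d=capture(n); cv2.imwrite(f"pics/{tag}.png",im[:,:,::-1]); np.save(f"pics/{tag}_d.npy",d)
    M=cam2world(n,T); np.save(f"pics/{tag}_M.npy",M); return im,d,M
def crop(tag,x0,y0,x1,y1,k,out):
    im=cv2.imread(f"pics/{tag}.png")[y0:y1,x0:x1]; cv2.imwrite(f"pics/{out}.png",cv2.resize(im,None,fx=k,fy=k,interpolation=cv2.INTER_CUBIC))
def fitc(xy):
    A=np.c_[2*xy,np.ones(len(xy))]; s=np.linalg.lstsq(A,(xy**2).sum(1),rcond=None)[0]
    return s[:2],np.sqrt(s[2]+s[0]**2+s[1]**2)
E
python3 - <<'E'
from h import *
crop("top0",140,110,440,290,2.6,"c0")
d=np.load("pics/top0_d.npy"); M=cam2world("top"); P=cloud("top",d,M)
H=P[:,:,2]
vis=np.clip(H/0.2*255,0,255); vis[np.isnan(vis)]=0
cv2.imwrite("pics/h0.png",cv2.resize(cv2.applyColorMap(vis.astype(np.uint8),cv2.COLORMAP_JET)[110:290,140:440],None,fx=2.6,fy=2.6,interpolation=cv2.INTER_NEAREST))
for nm,(u,v) in dict(cap=(270,186),pinA=(166,212),pinB=(168,235),hole=(173,257),sl1=(415,204),sl2=(385,231),tray=(175,178),f0=(278,150),f1=(229,217),f2=(313,229),tin=(400,158)).items():
    print(nm,P[v,u])
E
```

```text
cap [0.567  0.0286 0.1677]
pinA [0.5132 0.2913 0.1015]
pinB [0.4555 0.2838 0.1026]
hole [0.4034 0.2936 0.0089]
sl1 [ 0.5442 -0.3511  0.0301]
sl2 [ 0.4724 -0.2698  0.0288]
tray [0.6199 0.2972 0.0033]
f0 [0.689  0.0129 0.0393]
f1 [0.5107 0.1446 0.0141]
f2 [ 0.4795 -0.0815  0.0056]
tin [ 0.6542 -0.2999  0.0902]
```

View pics/c0.png

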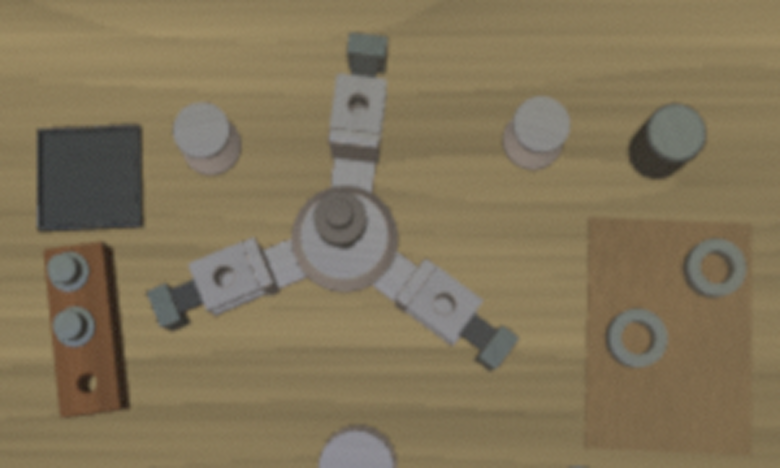

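View pics/h0.png

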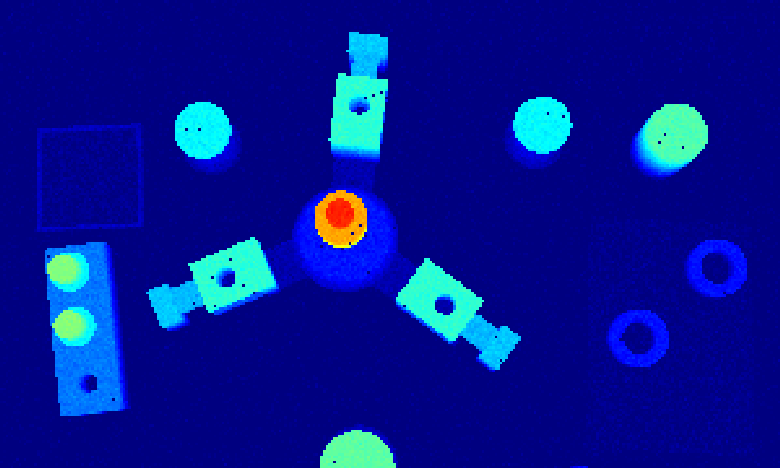

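```bash
cat >> h.py <<'E'
def comps(n,d,M,zlo,zhi,zp,rmin,rmax,box=None):
    P=cloud(n,d,M); m=((P[:,:,2]>zlo)&(P[:,:,2]<zhi)).astype(np.uint8)
    if box is not None: # world x0,x1,y0,y1
        m&=((P[:,:,0]>box[0])&(P[:,:,0]<box[1])&(P[:,:,1]>box[2])&(P[:,:,1]<box[3])).astype(np.uint8)
    out=[]
    for c in cv2.findContours(m,cv2.RETR_CCOMP,cv2.CHAIN_APPROX_NONE)[0]:
        if len(c)<8: continue
        w=onz(n,c[:,0].astype(float),zp,M)[:,:2]; ctr,r=fitc(w)
        if rmin<r<rmax: out.append((ctr,r,len(c),np.std(np.linalg.norm(w-ctr,axis=1)-r)))
    return out
E
python3 - <<'E'
from h import *
d=np.load("pics/top0_d.npy"); M=cam2world("top")
B=(.3,.8,-.4,.4)
for nm,a in dict(sleeve=(.02,.04,.029,.02,.04),pinhead=(.094,.11,.102,.009,.02),knob=(.16,.18,.17,.009,.02),cap=(.13,.158,.144,.015,.04),hub=(.02,.04,.03,.035,.06),spool=(.065,.082,.076,.025,.04),tall=(.083,.11,.09,.02,.06)).items():
    for o in comps("top",d,M,*a,box=B): print(nm,o)
P=cloud("top",d,M)
# forks: upper jaw regions
m=((P[:,:,2]>.076)&(P[:,:,2]<.094)).astype(np.uint8)
cs,h=cv2.findContours(m,cv2.RETR_CCOMP,cv2.CHAIN_APPROX_NONE)
for i,c in enumerate(cs):
    if 30<len(c)<400:
        w=onz("top",c[:,0].astype(float),.085,M)[:,:2].astype(np.float32)
        print('outer' if h[0][i][3]<0 else 'hole',len(c),cv2.minAreaRect(w*1000))
    elif h[0][i][3]>=0 and len(c)>8:
        w=onz("top",c[:,0].astype(float),.085,M)[:,:2]; print('hole',len(c),fitc(w))
E
```

```text
sleeve (array([ 0.4502, -0.2693]), np.float64(0.028801542565348084), 62, np.float64(0.0007241057244612987))
sleeve (array([ 0.5221, -0.3514]), np.float64(0.028981160927286125), 63, np.float64(0.0008717691615124475))
sleeve (array([ 0.6453, -0.2967]), np.float64(0.025789558392598517), 42, np.float64(0.0018561985468399892))
pinhead (array([ 0.337, -0.009]), np.float64(0.011341726447676604), 16, np.float64(0.001352893917306694))
pinhead (array([0.3222, 0.0166]), np.float64(0.009542033332982865), 31, np.float64(0.0026167516477994483))
pinhead (array([0.4577, 0.2901]), np.float64(0.012862164513098434), 29, np.float64(0.0007757353163323856))
pinhead (array([0.5112, 0.2977]), np.float64(0.013100320205328017), 31, np.float64(0.0009283052851259154))
knob (array([0.5539, 0.0284]), np.float64(0.012104290449408446), 30, np.float64(0.0006778043979994308))
cap (array([0.5539, 0.0283]), np.float64(0.024045049111731002), 57, np.float64(0.0007406850471948028))
hub (array([0.5537, 0.0284]), np.float64(0.044167726840773504), 173, np.float64(0.010971090575660146))
spool (array([ 0.6462, -0.2974]), np.fl
[... 6144 characters left out ...]
)
hole 10 (array([ 0.8441, -0.1402]), np.float64(0.005172475236609381))
hole 11 (array([ 0.8485, -0.165 ]), np.float64(0.005481110245082251))
hole 11 (array([ 0.8509, -0.1462]), np.float64(0.00525048191524057))
hole 11 (array([ 0.8529, -0.1305]), np.float64(0.005473352801236358))
hole 12 (array([ 0.8551, -0.1722]), np.float64(0.005765821285952894))
hole 10 (array([ 0.8578, -0.1579]), np.float64(0.005143640280294385))
hole 11 (array([ 0.8622, -0.1658]), np.float64(0.005457301360919894))
hole 12 (array([ 0.867 , -0.1518]), np.float64(0.00571974100802054))
hole 12 (array([ 0.8815, -0.1311]), np.float64(0.0056121277625047145))
hole 29 (array([ 0.8763, -0.1687]), np.float64(0.012264971547026797))
```

Measured positions, in metres:

| Item | x | y |
|---|---|---|
| Shaft and cap | .554 | .0285 |
| Fork 0 | .678 | .013 |
| Fork 1 | .505 | .143 |
| Fork 2 | .479 | -.071 |
| Pin | .458 | .290 |
| Pin | .511 | .298 |
| Sleeve | .450 | -.269 |
| Sleeve | .522 | -.351 |

The fork holes come out about 124.5 mm from the axis and 120° apart, and the heights match the given sizes.

```bash
cat >> h.py <<'E'
def plan(x,y,z,yaw):
    T,s=tool(); G=np.eye(4); G[:3,:3]=R.from_euler('xyz',[np.pi,0,yaw]).as_matrix(); G[:3,3]=[x,y,z]
    D=np.linalg.inv(T)@G
    print('turn deg',np.round(R.from_matrix(D[:3,:3]).as_rotvec(degrees=True),2),'shift cm',np.round(D[:3,3]*100,2),'| tcp',s['tcp_pos'],s['tool_rot'],'t',round(s['time'],2),'F',s['wrist_force'],'open',round(s['opening'],4))
E
python3 - <<'E'
from h import *
d=np.load("pics/top0_d.npy"); M=cam2world("top")
P=cloud("top",d,M)
m=((P[:,:,2]>.009)&(P[:,:,2]<.022)&(P[:,:,0]>.53)&(P[:,:,0]<.72)&(P[:,:,1]>.2)&(P[:,:,1]<.38))
q=P[m][:,:2].astype(np.float32); print(len(q),cv2.minAreaRect(q*1000))
plan(.554,.0285,.27,.14)
E
```

```text
235 ((602.7871704101562, 297.54571533203125), (144.9636993408203, 110.26277923583984), 2.68308687210083)
turn deg [-0.05  0.   10.59] shift cm [ 53.41 -40.    -3.88] | tcp [ 0.1755 -0.5211  0.2309] [-3.1407 -0.      0.3249] t 0.15 F [-0.5696 -0.2961 -0.8168] open 0.0852
```

>>> {"method": "jog_arm", "body": {
  "targets": [
    [[0,0,10.6,5,-1.5,-3.9,-1],[0,0,10.6,26,-20,-3.9,-1],[0,0,10.6,26,-20,-3.9,-1],[0,0,10.6,26,-20,-3.9,-1],[0,0,10.6,53.4,-40,-3.9,-1],[0,0,10.6,53.4,-40,-3.9,-1],[0,0,10.6,53.4,-40,-3.9,-1],[0,0,10.6,53.4,-40,-3.9,-1]]
  ]
}}

```text
time: 0.95
tcp_pos: [0.398, -0.2019, 0.2678]
tool_rot: [3.141, -0.0, 0.14]
wrist_force: [1.4, -1.1, -0.7]
opening: 0.0857
```

```bash
python3 -c "
from h import *
plan(.554,.0285,.27,.14)"
```

```text
turn deg [ 0.01 -0.01 -0.02] shift cm [ 18.66 -20.64  -0.22] | tcp [ 0.398  -0.2019  0.2678] [ 3.1414 -0.0002  0.1397] t 0.95 F [ 1.4468 -1.098  -0.6944] open 0.0857
```

>>> {"method": "jog_arm", "body": {
  "targets": [
    [[0,0,0,18.6,-20.6,-0.2,-1],[0,0,0,18.6,-20.6,-0.2,-1],[0,0,0,18.6,-20.6,-0.2,-1],[0,0,0,18.6,-20.6,-0.2,-1],[0,0,0,18.6,-20.6,-0.2,-1],[0,0,0,18.6,-20.6,-0.2,-1],[0,0,0,18.6,-20.6,-0.2,-1],[0,0,0,18.6,-20.6,-0.2,-1]]
  ]
}}

```text
time: 1.75
tcp_pos: [0.5526, 0.0263, 0.2692]
tool_rot: [3.142, 0.001, 0.141]
wrist_force: [-0.9, -0.1, 0.3]
opening: 0.0856
```

```bash
python3 -c "
from h import *
im,d,M=snap('wrist','w1')
for a in [(.16,.18,.17,.009,.02),(.13,.155,.144,.015,.04)]: print(comps('wrist',d,M,*a))
plan(.554,.0285,.27,.14)"
```

```text
[(array([0.5546, 0.0292]), np.float64(0.012687651190603548), 85, np.float64(0.00041990812242151165))]
[(array([0.5545, 0.0292]), np.float64(0.02458659892153334), 149, np.float64(0.0004298426832827286)), (array([0.5482, 0.0285]), np.float64(0.015224107278590615), 91, np.float64(0.0006228225156772146))]
turn deg [ 0.    0.04 -0.02] shift cm [ 0.19 -0.26 -0.05] | tcp [0.5525 0.0257 0.2695] [3.1415 0.0007 0.1397] t 1.8 F [ 0.8918  0.6427 -0.0476] open 0.0856
```

View pics/w1.png

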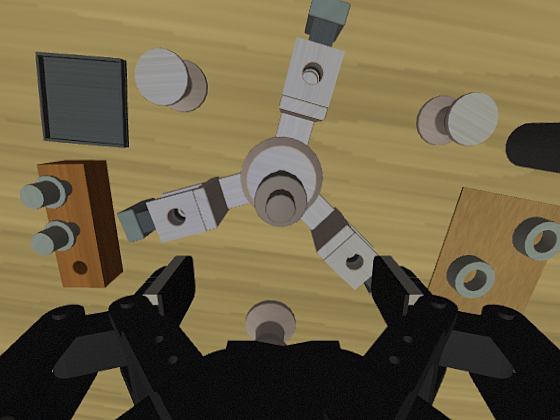

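Wrist view: the cap knob is at (280,205), directly ahead and well clear of the fingers. The fit gives (.5546, .0292), 1 mm from the top camera's result. I'll descend to the knob, and measure the tray from this same picture.

```bash
python3 - <<'E'
from h import *
M=np.load('pics/w1_M.npy'); im=cv2.imread('pics/w1.png'); d=np.load('pics/w1_d.npy')
P=cloud('wrist',d,M)
# tray corners outer rim z=.014
m=((P[:,:,2]>.010)&(P[:,:,2]<.02)&(P[:,:,1]>.2)&(P[:,:,0]>.55)).astype(np.uint8)
hsv=cv2.cvtColor(im,cv2.COLOR_BGR2HSV)
g=((hsv[:,:,2]<95)).astype(np.uint8); g[:, 135:]=0; g[:45]=0; g[152:]=0
c=max(cv2.findContours(g,0,cv2.CHAIN_APPROX_NONE)[0],key=cv2.contourArea)
w=onz('wrist',c[:,0].astype(float),.014,M)[:,:2].astype(np.float32)
print(cv2.minAreaRect(w*1000))
# fork holes at .085
for u,v in [(312,73),(177,216),(354,262)]:
    h=P[v-14:v+15,u-14:u+15,2]; mm=(h<.078).astype(np.uint8)
    n,l,st,ce=cv2.connectedComponentsWithStats(mm)
    k=l[14,14]
    cc=cv2.findContours((l==k).astype(np.uint8),0,cv2.CHAIN_APPROX_NONE)[0][0][:,0]+[u-14,v-14]
    print((u,v),k,st[k],fitc(onz('wrist',cc.astype(float),.085,M)[:,:2]))
plan(.5546,.0292,.149,.14)
E
```

```text
((618.6657104492188, 294.774658203125), (109.42976379394531, 115.7730484008789), 2.7403547763824463)
(312, 73) 1 [  5   4  20  21 307] (array([0.677 , 0.0139]), np.float64(0.009346619303834115))
(177, 216) 1 [  6   7  17  16 203] (array([0.5059, 0.1421]), np.float64(0.008951226839300342))
(354, 262) 1 [  6   5  16  15 174] (array([ 0.4808, -0.0694]), np.float64(0.00874652803394161))
turn deg [ 0.    0.04 -0.02] shift cm [ 0.27 -0.32 12.05] | tcp [0.5525 0.0257 0.2695] [3.1415 0.0007 0.1397] t 1.8 F [ 0.8918  0.6427 -0.0476] open 0.0856
```

>>> {"method": "jog_arm", "body": {
  "targets": [
    [[0,0,0,0.3,-0.3,4,-1],[0,0,0,0.3,-0.3,8,-1],[0,0,0,0.3,-0.3,11,-1],[0,0,0,0.3,-0.3,12,-1],[0,0,0,0.3,-0.3,12,-1],[0,0,0,0.3,-0.3,12,-1],[0,0,0,0.3,-0.3,12,-1],[0,0,0,0.3,-0.3,12,-1]]
  ],
  "squeeze": 40
}}

```text
time: 2.6
tcp_pos: [0.5558, 0.0294, 0.151]
tool_rot: [3.141, -0.002, 0.14]
wrist_force: [0.2, -0.1, -0.4]
opening: 0.0858
```

>>> {"method": "jog_arm", "body": {
  "targets": [
    [[0,0,0,0,0,0,1],[0,0,0,0,0,0,1],[0,0,0,0,0,0,1],[0,0,0,0,0,0,1],[0,0,0,0,0,0,1],[0,0,0,0,0,0,1],[0,0,0,0,0,0,1],[0,0,0,0,0,0,1]]
  ]
}}

```text
time: 3.4
tcp_pos: [0.5554, 0.0295, 0.1499]
tool_rot: [-3.142, -0.0, 0.14]
wrist_force: [-1.2, 0.3, 3.2]
opening: 0.0246
```

```bash
python3 -c "
from h import *
plan(.5546,.0292,.149,.14)"
```

```text
turn deg [-0.   -0.01 -0.01] shift cm [-0.08  0.02  0.09] | tcp [0.5554 0.0295 0.1499] [-3.1416 -0.0002  0.1398] t 3.4 F [-1.232   0.2804  3.1604] open 0.0246
```

>>> {"method": "jog_arm", "body": {
  "targets": [
    [[0,0,0,0,0,-2,1],[0,0,0,0,0,-5,1],[0,0,0,0,0,-8,1],[0,0,0,0,0,-8,1],[0,0,0,0,0,-8,1]]
  ]
}}

```text
time: 3.9
tcp_pos: [0.5553, 0.0294, 0.2294]
tool_rot: [3.142, -0.0, 0.14]
wrist_force: [0.5, -0.1, -1.3]
opening: 0.0243
```

```bash
python3 -c "
from h import *
im,d,M=snap('wrist','w2')
plan(.619,.2955,.23,.14)"
```

```text
turn deg [-0.01  0.09 -0.01] shift cm [ 10.05 -25.45  -0.15] | tcp [0.555  0.0294 0.2286] [-3.1414  0.0015  0.1398] t 3.95 F [-0.5269 -0.1569 -1.67  ] open 0.0241
```

View pics/w2.png

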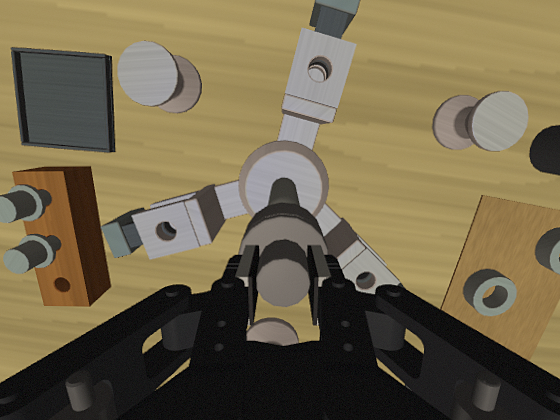

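Wrist view: the cap is gripped at (283,260), the bare shaft shows at (283,190), and the tray is at (63,100). I'll carry the cap to the tray.

>>> {"method": "jog_arm", "body": {
  "targets": [
    [[0,0,0,2,-4,0,1],[0,0,0,10,-25.4,0,1],[0,0,0,10,-25.4,0,1],[0,0,0,10,-25.4,0,1],[0,0,0,10,-25.4,0,1],[0,0,0,10,-25.4,0,1],[0,0,0,10,-25.4,0,1],[0,0,0,10,-25.4,0,1]]
  ]
}}

```text
time: 4.75
tcp_pos: [0.6185, 0.2951, 0.2276]
tool_rot: [3.141, 0.003, 0.141]
wrist_force: [0.2, -0.4, -0.9]
opening: 0.0248
```

```bash
python3 -c "
from h import *
im,d,M=snap('wrist','w3')
plan(.619,.2955,.0425,.14)"
```

```text
turn deg [ 0.04  0.12 -0.02] shift cm [ 0.08 -0.13 18.58] | tcp [0.6187 0.2943 0.2283] [3.1408 0.0021 0.1396] t 4.8 F [ 0.5432 -0.2288 -1.3641] open 0.0246
```

View pics/w3.png

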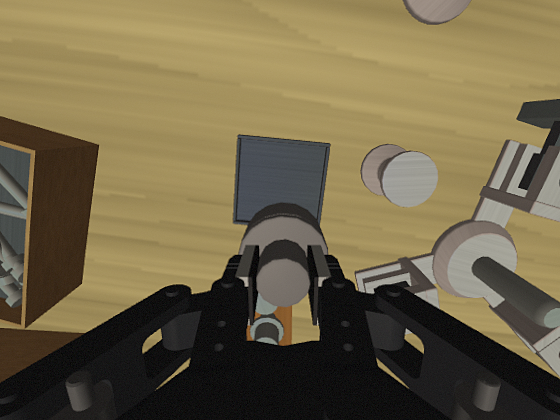

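Wrist view: the cap is held above the tray, at (283,180) in the picture. The rack and pins are behind the gripper. I'll lower it.

>>> {"method": "jog_arm", "body": {
  "targets": [
    [[0,0,0,0.1,-0.1,5,1],[0,0,0,0.1,-0.1,10,1],[0,0,0,0.1,-0.1,14,1],[0,0,0,0.1,-0.1,17,1],[0,0,0,0.1,-0.1,18,1],[0,0,0,0.1,-0.1,18.3,1],[0,0,0,0.1,-0.1,18.5,1],[0,0,0,0.1,-0.1,18.5,1]]
  ]
}}

```text
time: 5.6
tcp_pos: [0.6205, 0.2961, 0.0465]
tool_rot: [-3.141, -0.002, 0.14]
wrist_force: [-0.2, 0.6, -0.9]
opening: 0.0243
```

```bash
python3 -c "
from h import *
plan(.619,.2955,.0425,.14)"
```

```text
turn deg [-0.03 -0.13 -0.02] shift cm [-0.16  0.04  0.39] | tcp [0.6205 0.2961 0.0465] [-3.141  -0.0023  0.1396] t 5.6 F [-0.2326  0.5547 -0.8827] open 0.0243
```

>>> {"method": "jog_arm", "body": {
  "targets": [
    [[0,0,0,-0.1,0,0,1],[0,0,0,-0.1,0,0,1],[0,0,0,-0.1,0,0.1,1],[0,0,0,-0.1,0,0.1,1]]
  ]
}}

```text
time: 6.0
tcp_pos: [0.6188, 0.2959, 0.0437]
tool_rot: [-3.142, -0.0, 0.14]
wrist_force: [-0.1, 0.3, -0.5]
opening: 0.0242
```

>>> {"method": "jog_arm", "body": {
  "targets": [
    [[0,0,0,0,0,0.1,1],[0,0,0,0,0,0.1,1],[0,0,0,0,0,0.15,1],[0,0,0,0,0,0.15,1],[0,0,0,0,0,0.15,1]]
  ]
}}

```text
time: 6.5
tcp_pos: [0.6188, 0.2959, 0.0422]
tool_rot: [3.142, 0.0, 0.14]
wrist_force: [-0.0, 0.7, -1.0]
opening: 0.0244
```

>>> {"method": "jog_arm", "body": {
  "targets": [
    [[0,0,0,0,0,0,0.3],[0,0,0,0,0,0,0.0],[0,0,0,0,0,0,-0.5],[0,0,0,0,0,0,-1],[0,0,0,0,0,0,-1],[0,0,0,0,0,-4,-1],[0,0,0,0,0,-9,-1],[0,0,0,0,0,-14,-1]]
  ]
}}

```text
time: 7.3
tcp_pos: [0.6185, 0.2958, 0.1837]
tool_rot: [3.141, 0.001, 0.14]
wrist_force: [-0.2, 1.0, 0.2]
opening: 0.0856
```

>>> {"method": "jog_arm", "body": {
  "targets": [
    [[0,0,0,0,0,-4,-1],[0,0,0,0,0,-4,-1],[0,0,0,0,0,-4,-1]]
  ]
}}

```text
time: 7.6
tcp_pos: [0.6189, 0.296, 0.2229]
tool_rot: [-3.141, -0.001, 0.14]
wrist_force: [0.3, 0.7, -1.4]
opening: 0.0852
```

```bash
python3 -c "
from h import *
im,d,M=snap('wrist','w4')
print(comps('wrist',d,M,.054,.07,.062,.009,.02),comps('wrist',d,M,.026,.048,.036,.018,.04))
im,d,M=snap('top','t4')
for o in comps('top',d,M,.02,.04,.029,.02,.04,box=(.3,.8,-.4,-.1)): print(o)
plan(.522,-.3514,.16,.14)"
```

```text
[(array([0.2921, 0.5179]), np.float64(0.014469437806297407), 55, np.float64(0.005124273389466624)), (array([0.557, 0.036]), np.float64(0.013265989710853849), 82, np.float64(0.004395911408569227)), (array([0.5323, 0.5886]), np.float64(0.017902431286593506), 125, np.float64(0.004063422083363421)), (array([0.6177, 0.2959]), np.float64(0.012504210990530555), 69, np.float64(0.00037036167171694063)), (array([0.6097, 0.5781]), np.float64(0.016369191950777563), 163, np.float64(0.004521261016157543))] [(array([0.3401, 0.0174]), np.float64(0.018424294813235438), 73, np.float64(0.003784061542303319)), (array([0.2812, 0.5112]), np.float64(0.027974137448016724), 99, np.float64(0.011332189217466725)), (array([ 0.5163, -0.0451]), np.float64(0.0191620890803131), 27, np.float64(0.0011523659909062752)), (array([0.5363, 0.303 ]), np.float64(0.01960266956119025), 113, np.float64(0.008660772491601052)), (array([0.6174, 0.2958]), np.float64(0.02437721427543301), 123, np.float64(0.00042127103318599255)), (array([0.6747, 0.0317]), np.float64(0.026503151238261736), 184, np.float64(0.008944015896471676))]
(array([ 0.438 , -0.1258]), np.float64(0.020136172949721337), 12, np.float64(0.0006301924099943258))
(array([ 0.4502, -0.2693]), np.float64(0.02879023630563003), 64, np.float64(0.0008320024375348732))
(array([ 0.522 , -0.3515]), np.float64(0.02897871023495882), 63, np.float64(0.0008219430874781245))
(array([ 0.6465, -0.2973]), np.float64(0.026907596690649575), 46, np.float64(0.0019401913226048662))
turn deg [ 0.04  0.13 -0.01] shift cm [-18.56  62.74   6.14] | tcp [0.6184 0.2958 0.2206] [3.141  0.0022 0.1399] t 7.7 F [-0.1909  0.7333 -0.4353] open 0.0855
```

View pics/w4.png

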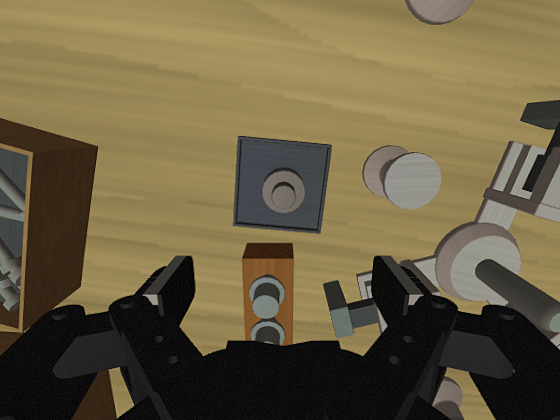

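The cap stands upright in the tray at (283,192). The pins are close by, so I'll do them now.

```bash
python3 -c "
from h import *
d=np.load('pics/w4_d.npy');M=np.load('pics/w4_M.npy')
for o in comps('wrist',d,M,.092,.11,.102,.009,.02,box=(.4,.6,.2,.4)): print(o)
plan(.511,.298,.2,.14)"
```

```text
(array([0.5141, 0.2995]), np.float64(0.014918530462791261), 80, np.float64(0.0010415499238761083))
turn deg [ 0.04  0.13 -0.01] shift cm [-10.6   -1.72   2.09] | tcp [0.6184 0.2958 0.2206] [3.141  0.0022 0.1399] t 7.7 F [-0.1909  0.7333 -0.4353] open 0.0855
```

>>> {"method": "jog_arm", "body": {
  "targets": [
    [[0,0,0,-5,-0.8,1,-1],[0,0,0,-10.6,-1.7,2,-1],[0,0,0,-10.6,-1.7,2,-1],[0,0,0,-10.6,-1.7,2,-1],[0,0,0,-10.6,-1.7,2,-1],[0,0,0,-10.6,-1.7,2,-1]]
  ]
}}

```text
time: 8.3
tcp_pos: [0.5128, 0.2979, 0.2022]
tool_rot: [-3.142, -0.001, 0.139]
wrist_force: [0.5, 0.6, 0.6]
opening: 0.0852
```

```bash
python3 -c "
from h import *
im,d,M=snap('wrist','w5')
for o in comps('wrist',d,M,.092,.11,.102,.009,.02,box=(.4,.6,.2,.4)): print(o)
for o in comps('wrist',d,M,.068,.085,.076,.015,.03,box=(.4,.6,.2,.4)): print(o)
plan(.511,.298,.079,.14)"
```

```text
(array([0.4588, 0.2919]), np.float64(0.014246741145267607), 87, np.float64(0.0006792777476154315))
(array([0.5118, 0.2993]), np.float64(0.013853964986979618), 93, np.float64(0.0004302122619703638))
(array([0.4577, 0.2917]), np.float64(0.017069725304209762), 126, np.float64(0.0038028813604759665))
(array([0.5108, 0.2991]), np.float64(0.017568950756636434), 152, np.float64(0.002872715136011066))
turn deg [-0.   -0.01 -0.05] shift cm [-0.16 -0.04 12.3 ] | tcp [0.5126 0.2979 0.202 ] [-3.1416 -0.0002  0.139 ] t 8.35 F [-0.0014 -0.3492  0.0083] open 0.0857
```

View pics/w5.png

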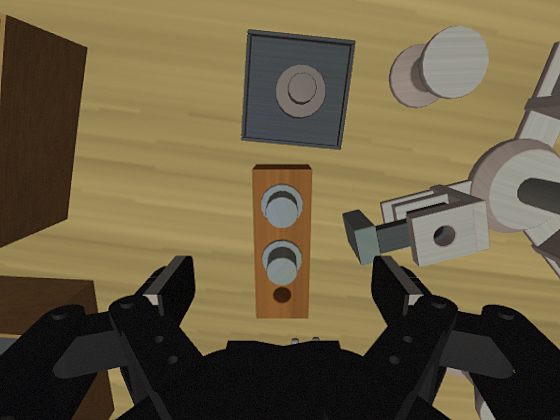

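Wrist view: the pins are at (282,208) and (282,265) with clear space for the fingers on both sides. I'll take the far pin first.

>>> {"method": "jog_arm", "body": {
  "targets": [
    [[0,0,0,-0.1,-0.1,4,-1],[0,0,0,-0.1,-0.1,8,-1],[0,0,0,-0.1,-0.1,11,-1],[0,0,0,-0.1,-0.1,12.1,-1],[0,0,0,-0.1,-0.1,12.1,-1],[0,0,0,-0.1,-0.1,12.1,-1],[0,0,0,-0.1,-0.1,12.1,-1],[0,0,0,-0.1,-0.1,12.1,-1]]
  ]
}}

```text
time: 9.15
tcp_pos: [0.511, 0.2991, 0.0826]
tool_rot: [-3.141, -0.002, 0.14]
wrist_force: [0.3, 0.2, -0.1]
opening: 0.0856
```

```bash
python3 -c "
from h import *
plan(.5113,.299,.08,.14)"
```

```text
turn deg [-0.04 -0.12 -0.01] shift cm [0.03 0.02 0.26] | tcp [0.511  0.2991 0.0826] [-3.1409 -0.0021  0.1398] t 9.15 F [ 0.3442  0.2028 -0.0983] open 0.0856
```

>>> {"method": "jog_arm", "body": {
  "targets": [
    [[0,0,0,0,0,0.1,-1],[0,0,0,0,0,0.1,-0.3],[0,0,0,0,0,0.1,1],[0,0,0,0,0,0.1,1],[0,0,0,0,0,0.1,1],[0,0,0,0,0,0.1,1],[0,0,0,0,0,0.1,1],[0,0,0,0,0,0.1,1]]
  ],
  "squeeze": 60
}}

```text
time: 9.95
tcp_pos: [0.5105, 0.2989, 0.0805]
tool_rot: [-3.141, -0.0, 0.14]
wrist_force: [-0.5, 0.2, 4.0]
opening: 0.0262
```

>>> {"method": "jog_arm", "body": {
  "targets": [
    [[0,0,0,0,0,-2,1],[0,0,0,0,0,-5,1],[0,0,0,0,0,-9,1],[0,0,0,0,0,-13,1],[0,0,0,0,0,-13,1],[0,0,0,0,0,-13,1]]
  ]
}}

```text
time: 10.55
tcp_pos: [0.5103, 0.2988, 0.21]
tool_rot: [-3.141, -0.0, 0.14]
wrist_force: [-0.4, 0.6, -2.6]
opening: 0.0262
```

```bash
python3 -c "
from h import *
im,d,M=snap('side','s6')
im,d,M=snap('wrist','w6')
plan(.5055,.1430,.21,.14)"
```

```text
turn deg [ 0.05  0.16 -0.01] shift cm [-2.59 15.35 -0.14] | tcp [0.5098 0.2986 0.2084] [3.1407 0.0028 0.1398] t 10.65 F [ 0.2045 -0.4435 -1.8086] open 0.0261
```

View pics/w6.png

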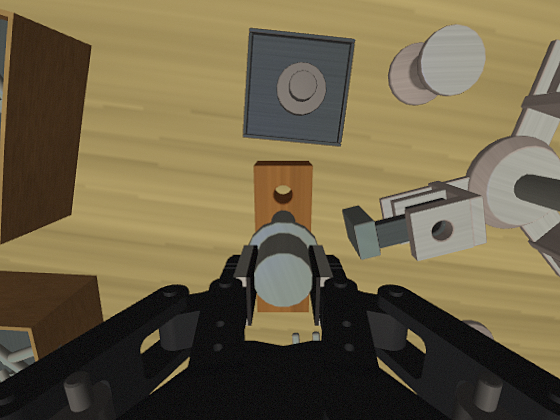

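View pics/s6.png

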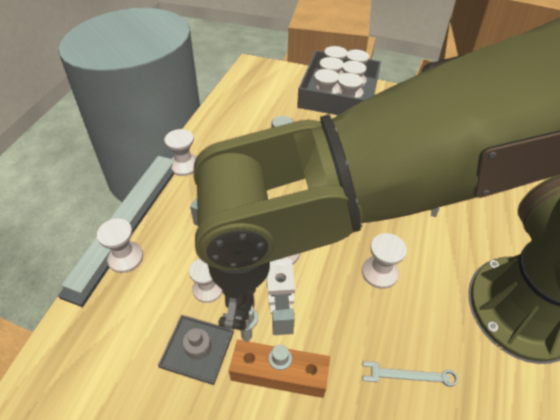

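```bash
cat >> h.py <<'E'
def heldoff(tag,htop,lo,hi,rmin,rmax):
    # centre of held round top relative to TCP in world axes
    M=np.load(f'pics/{tag}_M.npy'); d=np.load(f'pics/{tag}_d.npy')
    T=M@np.linalg.inv(calibration('wrist')['mount']); z=T[2,3]; x,y=T[:2,3]
    for o in comps('wrist',d,M,z+lo,z+hi,z+htop,rmin,rmax,box=(x-.05,x+.05,y-.05,y+.05)): print('held',o, 'off mm',(o[0]-T[:2,3])*1000)
E
python3 -c "
from h import *
heldoff('w6',.0215,.012,.03,.008,.03)
heldoff('w2',.0205,.012,.03,.008,.03)
d=np.load('pics/w6_d.npy');M=np.load('pics/w6_M.npy');P=cloud('wrist',d,M);print(P[280,283],P[270,283],P[225,283],P[212,283])
for u,v in [(441,229)]:
    h=P[v-18:v+19,u-18:u+19,2]; mm=(h<.078).astype(np.uint8)
    n,l,st,ce=cv2.connectedComponentsWithStats(mm); k=l[18,18]
    cc=cv2.findContours((l==k).astype(np.uint8),0,cv2.CHAIN_APPROX_NONE)[0][0][:,0]+[u-18,v-18]
    print(st[k],fitc(onz('wrist',cc.astype(float),.085,M)[:,:2]))
"
```

```text
held (array([0.5137, 0.2997]), np.float64(0.018966705560586123), 449, np.float64(0.004358646945528518)) off mm [3.7739 1.1058]
held (array([0.5585, 0.0304]), np.float64(0.01820372535783055), 441, np.float64(0.004696363275285545)) off mm [3.2655 0.9957]
[0.5109 0.2991 0.2304] [0.5164 0.2998 0.2315] [0.5283 0.3014 0.2042] [0.5184 0.2999 0.1442]
[  9   9  17  18 244] (array([0.5064, 0.1468]), np.float64(0.00830624313577114))
```

```bash
cat >> h.py <<'E'
def held2(tag,htop,r):
    M=np.load(f'pics/{tag}_M.npy'); d=np.load(f'pics/{tag}_d.npy'); P=cloud('wrist',d,M)
    T=M@np.linalg.inv(calibration('wrist')['mount']); Q=(P.reshape(-1,3)-T[:3,3])@T[:3,:3]
    m=(abs(-Q[:,2]-htop)<.004)&(abs(Q[:,1])<r-.002)&(abs(Q[:,0])<.03)
    m=m.reshape(420,560).astype(np.uint8); m=cv2.morphologyEx(m,cv2.MORPH_OPEN,np.ones((3,3)))
    c=max(cv2.findContours(m,0,cv2.CHAIN_APPROX_NONE)[0],key=cv2.contourArea)[:,0].astype(float)
    w=onz('wrist',c,T[2,3]+htop,M); q=(w-T[:3,3])@T[:3,:3]
    k=abs(q[:,1])<r-.004; ctr,rr=fitc(q[k][:,:2])
    print('held off tool mm',ctr*1000,'r',rr*1000, 'xrange',q[:,0].min()*1e3,q[:,0].max()*1e3,'zmed',np.nanmedian(P[m>0][:,2])-T[2,3])
E
python3 -c "
from h import *
held2('w6',.0215,.014); held2('w2',.0205,.013)"
```

```text
held off tool mm [ 1.6035 -0.4406] r 13.782659503503558 xrange -12.456819253669934 15.615164873494876 zmed 0.02133673291217611
held off tool mm [-0.2941 -0.477 ] r 12.575904175893598 xrange -13.095268056493646 12.305918524256935 zmed 0.01995436318406313
```

```bash
python3 -c "
from h import *
plan(.5043,.1437,.185,.14)"
```

```text
turn deg [ 0.05  0.16 -0.01] shift cm [-2.7  15.26  2.36] | tcp [0.5098 0.2986 0.2084] [3.1407 0.0028 0.1398] t 10.65 F [ 0.2045 -0.4435 -1.8086] open 0.0261
```

>>> {"method": "jog_arm", "body": {
  "targets": [
    [[0,0,0,-1,4,0,1],[0,0,0,-2,9,0,1],[0,0,0,-2.7,13,0,1],[0,0,0,-2.7,15.3,0,1],[0,0,0,-2.7,15.3,1,1],[0,0,0,-2.7,15.3,2.3,1],[0,0,0,-2.7,15.3,2.3,1],[0,0,0,-2.7,15.3,2.3,1]]
  ]
}}

```text
time: 11.45
tcp_pos: [0.5046, 0.1443, 0.1863]
tool_rot: [3.142, 0.002, 0.141]
wrist_force: [0.3, 0.1, -0.8]
opening: 0.0257
```

```bash
python3 -c "
from h import *
im,d,M=snap('wrist','w7')
held2('w7',.0215,.014)
plan(.5043,.1437,.165,.14)
im,d,M=snap('side','s7')
crop('s7',200,200,340,340,4,'s7c')
crop('w7',180,80,400,320,2.5,'w7c')
"
```

```text
held off tool mm [ 1.5732 -0.4326] r 13.77194907220734 xrange -12.455385778767665 15.615212324027457 zmed 0.021348160223687296
turn deg [-0.    0.04  0.05] shift cm [-0.06  0.05  2.19] | tcp [0.5048 0.1443 0.1869] [-3.1416  0.0007  0.1409] t 11.5 F [ 0.6177  0.1567 -0.6646] open 0.0255
```

View pics/w7c.png

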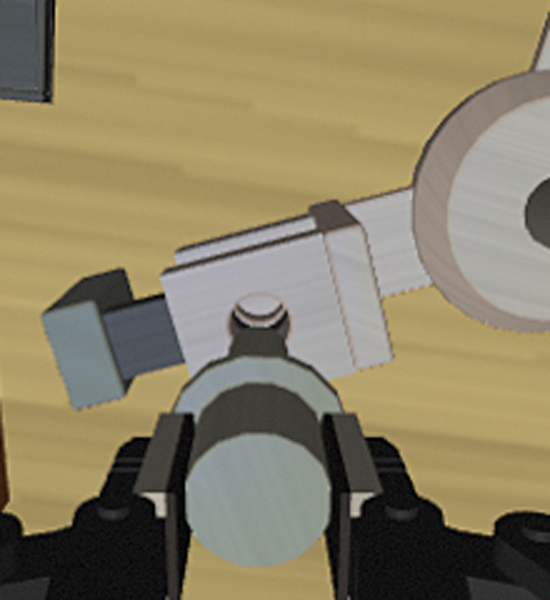

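View pics/s7c.png

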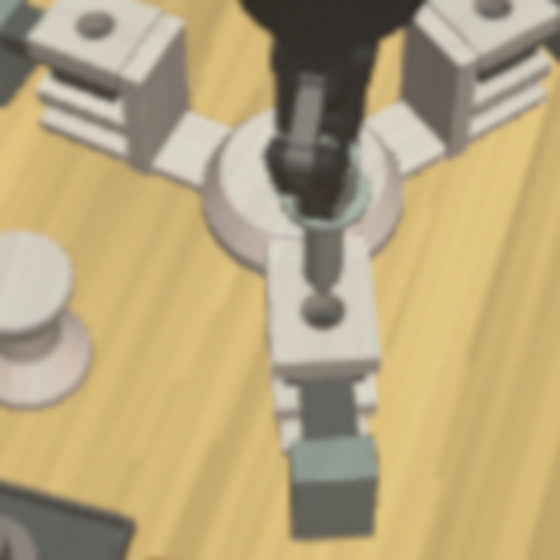

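Both views: the pin tip sits just behind the fork 1 hole, which is at about (284,208) in the wrist picture and (280,278) in the side picture. I'll check the hole against the pin axis.

```bash
python3 -c "
from h import *
M=np.load('pics/w7_M.npy'); print(onz('wrist',[[284,208]],.085,M))
# hole ellipse horizontally 228..292 in crop, top edge 291
print(onz('wrist',[[180+229/2.5,80+321/2.5],[180+291/2.5,80+321/2.5],[180+260/2.5,80+291/2.5]],.085,M))
Ms=cam2world('side'); print(onz('side',[[200+322/4,200+312/4],[200+302/4,200+311/4],[200+344/4,200+311/4]],.085,Ms))
T,s=tool(); ax=T[:3,3]+T[:3,:3]@[.0016,0,0]; print('pin axis',ax, 'tip px side',proj('side',[ax-[0,0,.0805]],Ms)*1, 'wrist',proj('wrist',[ax-[0,0,.0805],ax-[0,0,.0805-.012]],M))
"
```

```text
[[0.5064 0.1438 0.085 ]]
[[0.5046 0.1541 0.085 ]
 [0.5076 0.1333 0.085 ]
 [0.5164 0.1452 0.085 ]]
[[0.504  0.1468 0.085 ]
 [0.513  0.1494 0.085 ]
 [0.4943 0.1429 0.085 ]]
pin axis [0.5065 0.1445 0.1872] tip px side [[279.749  270.3207]] wrist [[283.2748 215.0115]
 [283.3191 219.5898]]
```

>>> {"method": "jog_arm", "body": {
  "targets": [
    [[0,0,0,-0.04,0.06,1.5,1],[0,0,0,-0.04,0.06,2.2,1],[0,0,0,-0.04,0.06,2.6,1],[0,0,0,-0.04,0.06,3.0,1],[0,0,0,-0.04,0.06,3.4,1],[0,0,0,-0.04,0.06,3.8,1],[0,0,0,-0.04,0.06,3.8,1],[0,0,0,-0.04,0.06,3.8,1]]
  ]
}}

```text
time: 12.35
tcp_pos: [0.5047, 0.1429, 0.1493]
tool_rot: [3.142, -0.0, 0.14]
wrist_force: [-0.1, 0.7, -1.2]
opening: 0.0255
```

```bash
python3 -c "
from h import *
plan(.5044,.1436,.0955,.14); print(state()['ft_torque'])"
```

```text
turn deg [ 0.   -0.01 -0.01] shift cm [-0.02 -0.07  5.38] | tcp [0.5047 0.1429 0.1493] [ 3.1416 -0.0001  0.1397] t 12.35 F [-0.1001  0.6696 -1.2122] open 0.0255
[ 0.0013 -0.0063  0.0141]
```

>>> {"method": "jog_arm", "body": {
  "targets": [
    [[0,0,0,0,-0.04,0.8,1],[0,0,0,0,-0.04,1.6,1],[0,0,0,0,-0.04,2.4,1],[0,0,0,0,-0.04,3.2,1],[0,0,0,0,-0.04,4.0,1],[0,0,0,0,-0.04,4.7,1],[0,0,0,0,-0.04,5.1,1],[0,0,0,0,-0.04,5.1,1]]
  ]
}}

```text
time: 13.15
tcp_pos: [0.5044, 0.1433, 0.0976]
tool_rot: [3.142, 0.001, 0.14]
wrist_force: [-0.9, -0.1, -0.9]
opening: 0.0259
```

>>> {"method": "jog_arm", "body": {
  "targets": [
    [[0,0,0,0,0,0.1,1],[0,0,0,0,0,0.2,1],[0,0,0,0,0,0.2,1],[0,0,0,0,0,0.2,1],[0,0,0,0,0,0.2,1]]
  ]
}}

```text
time: 13.65
tcp_pos: [0.5047, 0.1433, 0.0964]
tool_rot: [-3.142, -0.0, 0.14]
wrist_force: [0.5, 0.0, -1.5]
opening: 0.0258
```

>>> {"method": "jog_arm", "body": {
  "targets": [
    [[0,0,0,0,0,0.1,1],[0,0,0,0,0,0.1,1],[0,0,0,0,0,0.1,1],[0,0,0,0,0,0.1,1]]
  ]
}}

```text
time: 14.05
tcp_pos: [0.5048, 0.1433, 0.0955]
tool_rot: [-3.142, -0.001, 0.14]
wrist_force: [-1.0, -0.5, 5.1]
opening: 0.0262
```

>>> {"method": "jog_arm", "body": {
  "targets": [
    [[0,0,0,0,0,0,0.4],[0,0,0,0,0,0,0],[0,0,0,0,0,0,-0.6],[0,0,0,0,0,0,-1],[0,0,0,0,0,0,-1],[0,0,0,0,0,-4,-1],[0,0,0,0,0,-9,-1],[0,0,0,0,0,-10,-1]]
  ]
}}

```text
time: 14.85
tcp_pos: [0.5062, 0.1437, 0.2005]
tool_rot: [-3.141, -0.008, 0.14]
wrist_force: [0.0, -0.0, -0.5]
opening: 0.0851
```

```bash
python3 -c "
from h import *
im,d,M=snap('wrist','w8')
for o in comps('wrist',d,M,.107,.128,.117,.009,.02,box=(.3,.7,-.2,.4)): print(o)
P=cloud('wrist',d,M)
m=(abs(P[:,:,0]-.506)<.008)&(abs(P[:,:,1]-.144)<.008); print(np.nanmedian(P[m][:,2]))
for o in comps('wrist',d,M,.092,.106,.102,.009,.02,box=(.4,.6,.2,.4)): print('pin',o)
plan(.458,.291,.2,.14)
"
```

```text
(array([0.5061, 0.1441]), np.float64(0.013898244817084144), 97, np.float64(0.00044110320590090443))
(array([0.5542, 0.0337]), np.float64(0.013000392214418753), 119, np.float64(0.003400624165117555))
0.11706864746390719
pin (array([0.4588, 0.2885]), np.float64(0.015162900519946303), 97, np.float64(0.001091958503861118))
turn deg [-0.03 -0.38 -0.01] shift cm [ -2.7  -15.26  -0.06] | tcp [0.506  0.1436 0.1995] [-3.1411 -0.0067  0.1398] t 14.9 F [ 0.2545 -0.7868  1.453 ] open 0.0853
```

View pics/w8.png

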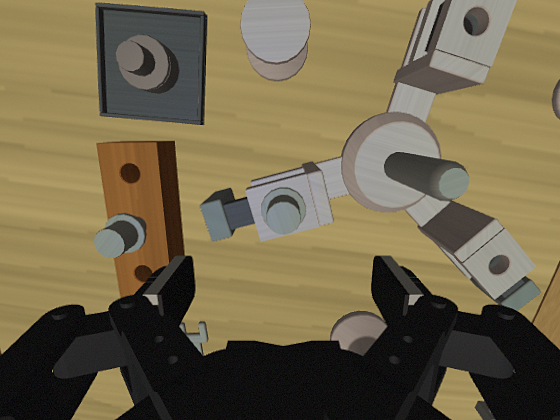

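The pin is seated in fork 1 at (283,212). Its head top measures .117 m and contact came at the expected height. Next is the second pin at (120,238).

>>> {"method": "jog_arm", "body": {
  "targets": [
    [[0,0,0,-1,-5,0,-1],[0,0,0,-2.7,-15.3,0,-1],[0,0,0,-2.7,-15.3,0,-1],[0,0,0,-2.7,-15.3,0,-1],[0,0,0,-2.7,-15.3,0,-1],[0,0,0,-2.7,-15.3,0,-1],[0,0,0,-2.7,-15.3,0,-1],[0,0,0,-2.7,-15.3,0,-1]]
  ]
}}

```text
time: 15.7
tcp_pos: [0.457, 0.29, 0.1951]
tool_rot: [3.142, 0.0, 0.138]
wrist_force: [-0.2, 0.3, 0.2]
opening: 0.0853
```

```bash
python3 -c "
from h import *
im,d,M=snap('wrist','w9')
for o in comps('wrist',d,M,.092,.11,.102,.009,.02,box=(.4,.6,.2,.4)): print(o)
plan(.458,.291,.0795,.14)
"
```

```text
(array([0.4572, 0.2917]), np.float64(0.013857405951410332), 95, np.float64(0.00043808517279987825))
turn deg [-0.    0.   -0.09] shift cm [ 0.12 -0.06 11.57] | tcp [0.4569 0.2902 0.1952] [-3.1416  0.      0.1384] t 15.75 F [-0.8161  0.0014 -0.045 ] open 0.0851
```

>>> {"method": "jog_arm", "body": {
  "targets": [
    [[0,0,0,0.05,-0.1,4,-1],[0,0,0,0.05,-0.1,8,-1],[0,0,0,0.05,-0.1,10.5,-1],[0,0,0,0.05,-0.1,11.5,-1],[0,0,0,0.05,-0.1,11.5,-1],[0,0,0,0.05,-0.1,11.5,-1],[0,0,0,0.05,-0.1,11.5,-1],[0,0,0,0.05,-0.1,11.5,-1]]
  ]
}}

```text
time: 16.55
tcp_pos: [0.4574, 0.2924, 0.0814]
tool_rot: [-3.141, -0.002, 0.14]
wrist_force: [0.0, -0.1, 0.1]
opening: 0.0854
```

>>> {"method": "jog_arm", "body": {
  "targets": [
    [[0,0,0,0,0,0,-1],[0,0,0,0,0,0,-0.3],[0,0,0,0,0,0,1],[0,0,0,0,0,0,1],[0,0,0,0,0,0,1],[0,0,0,0,0,0,1],[0,0,0,0,0,0,1],[0,0,0,0,0,0,1]]
  ],
  "squeeze": 60
}}

```text
time: 17.35
tcp_pos: [0.457, 0.2922, 0.0805]
tool_rot: [-3.141, -0.0, 0.14]
wrist_force: [1.0, -0.8, 4.3]
opening: 0.0259
```

>>> {"method": "jog_arm", "body": {
  "targets": [
    [[0,0,0,0,0,-2,1],[0,0,0,0,0,-5,1],[0,0,0,0,0,-9,1],[0,0,0,0,0,-13,1],[0,0,0,0,0,-13,1],[0,0,0,0,0,-13,1]]
  ]
}}

```text
time: 17.95
tcp_pos: [0.4568, 0.2921, 0.21]
tool_rot: [-3.141, -0.0, 0.14]
wrist_force: [0.3, -0.1, -2.6]
opening: 0.0259
```

```bash
python3 -c "
from h import *
im,d,M=snap('wrist','w10')
held2('w10',.0215,.014)
plan(.4791,-.0707,.21,.14)
"
```

```text
held off tool mm [ 0.5236 -0.7007] r 13.760291883257363 xrange -13.505655799930533 14.65567364983116 zmed 0.021330462125705718
turn deg [ 0.04  0.1  -0.01] shift cm [-2.81 36.22 -0.08] | tcp [0.4564 0.2919 0.2089] [3.141  0.0018 0.1398] t 18.0 F [ 0.1815  0.1983 -2.3726] open 0.0258
```

View pics/w10.png

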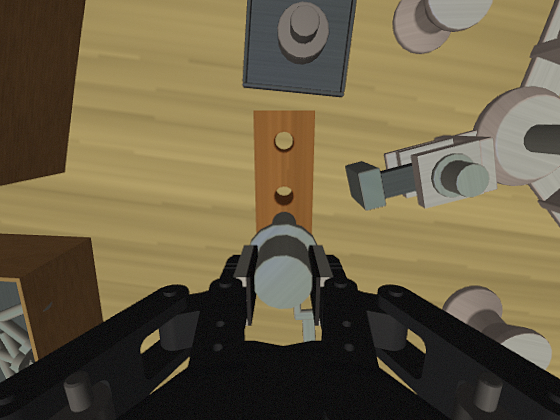

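Wrist view: the second pin is held at (283,275) and fork 1's pin sits at (460,178). I'll go to fork 2.

>>> {"method": "jog_arm", "body": {
  "targets": [
    [[0,0,0,-0.5,4,-0.5,1],[0,0,0,-2.9,36.2,-0.5,1],[0,0,0,-2.9,36.2,-0.5,1],[0,0,0,-2.9,36.2,-0.5,1],[0,0,0,-2.9,36.2,-0.5,1],[0,0,0,-2.9,36.2,-0.5,1],[0,0,0,-2.9,36.2,-0.5,1],[0,0,0,-2.9,36.2,-0.5,1]]
  ]
}}

```text
time: 18.8
tcp_pos: [0.4778, -0.0736, 0.2134]
tool_rot: [-3.141, 0.003, 0.137]
wrist_force: [0.8, -0.2, -2.7]
opening: 0.0262
```

>>> {"method": "jog_arm", "body": {
  "targets": [
    [[0,0,0,0,0,0.6,1],[0,0,0,0,0,1.6,1],[0,0,0,0,0,2.6,1],[0,0,0,0,0,2.6,1],[0,0,0,0,0,2.6,1],[0,0,0,0,0,2.6,1]]
  ]
}}

```text
time: 19.4
tcp_pos: [0.4788, -0.0699, 0.1895]
tool_rot: [3.141, -0.0, 0.141]
wrist_force: [0.6, -0.3, -3.0]
opening: 0.0264
```

```bash
python3 -c "
from h import *
im,d,M=snap('wrist','w11')
held2('w11',.0215,.014)
plan(.4785,-.0707,.165,.14)
crop('w11',180,80,400,320,2.5,'w11c')
"
```

```text
held off tool mm [ 0.4824 -0.5948] r 13.802910838544454 xrange -13.503024025989967 14.65471232128311 zmed 0.021363833038597985
turn deg [ 0.01 -0.03  0.03] shift cm [-0.04  0.06  2.46] | tcp [ 0.4788 -0.0701  0.1896] [ 3.1414 -0.0005  0.1405] t 19.45 F [-0.3866  0.6114 -2.6284] open 0.0258
```

View pics/w11c.png

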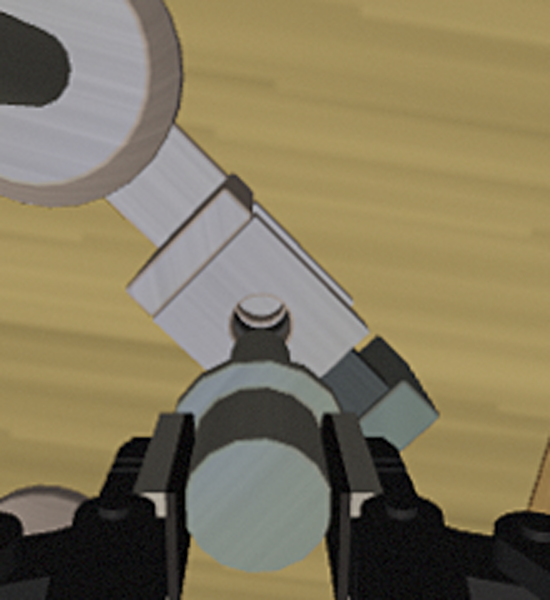

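```bash
python3 -c "
from h import *
M=np.load('pics/w11_M.npy')
w=onz('wrist',[[180+230/2.5,80+322/2.5],[180+292/2.5,80+322/2.5],[180+261/2.5,80+293/2.5]],.085,M); print(w,fitc(w[:,:2]))
T,s=tool(); print('pin axis',T[:3,3]+T[:3,:3]@[.0005,-.0005,0])
plan(.4785,-.0707,.147,.14)
"
```

```text
[[ 0.4779 -0.0605  0.085 ]
 [ 0.4809 -0.0816  0.085 ]
 [ 0.4895 -0.0696  0.085 ]] (array([ 0.4789, -0.0711]), np.float64(0.01066648211842522))
pin axis [ 0.4792 -0.0695  0.1896]
turn deg [ 0.01 -0.03  0.03] shift cm [-0.04  0.06  4.26] | tcp [ 0.4788 -0.0701  0.1896] [ 3.1414 -0.0005  0.1405] t 19.45 F [-0.3866  0.6114 -2.6284] open 0.0258
```

>>> {"method": "jog_arm", "body": {
  "targets": [
    [[0,0,0,-0.04,0.1,1.5,1],[0,0,0,-0.04,0.1,2.2,1],[0,0,0,-0.04,0.1,2.6,1],[0,0,0,-0.04,0.1,3.0,1],[0,0,0,-0.04,0.1,3.4,1],[0,0,0,-0.04,0.1,3.8,1],[0,0,0,-0.04,0.1,4.2,1],[0,0,0,-0.04,0.1,4.2,1]]
  ]
}}

```text
time: 20.25
tcp_pos: [0.4782, -0.0714, 0.1467]
tool_rot: [-3.141, 0.001, 0.14]
wrist_force: [0.2, -0.8, -1.8]
opening: 0.0261
```

```bash
python3 -c "
from h import *
plan(.4785,-.0709,.0955,.14)
"
```

```text
turn deg [-0.02  0.04 -0.01] shift cm [ 0.04 -0.04  5.12] | tcp [ 0.4782 -0.0714  0.1467] [-3.1413  0.0007  0.1398] t 20.25 F [ 0.2011 -0.7663 -1.7676] open 0.0261
```

>>> {"method": "jog_arm", "body": {
  "targets": [
    [[0,0,0,0.03,-0.03,0.8,1],[0,0,0,0.03,-0.03,1.6,1],[0,0,0,0.03,-0.03,2.4,1],[0,0,0,0.03,-0.03,3.2,1],[0,0,0,0.03,-0.03,4.0,1],[0,0,0,0.03,-0.03,4.7,1],[0,0,0,0.03,-0.03,4.9,1],[0,0,0,0.03,-0.03,4.9,1]]
  ]
}}

```text
time: 21.05
tcp_pos: [0.4785, -0.0711, 0.0979]
tool_rot: [-3.141, 0.0, 0.14]
wrist_force: [0.2, 0.6, -1.5]
opening: 0.0261
```

>>> {"method": "jog_arm", "body": {
  "targets": [
    [[0,0,0,0,0,0.1,1],[0,0,0,0,0,0.2,1],[0,0,0,0,0,0.25,1],[0,0,0,0,0,0.25,1],[0,0,0,0,0,0.25,1]]
  ]
}}

```text
time: 21.55
tcp_pos: [0.4786, -0.0711, 0.0958]
tool_rot: [-3.142, -0.0, 0.14]
wrist_force: [-0.2, 0.2, -1.8]
opening: 0.0259
```

>>> {"method": "jog_arm", "body": {
  "targets": [
    [[0,0,0,0,0,0.1,1],[0,0,0,0,0,0.1,1],[0,0,0,0,0,0.1,1],[0,0,0,0,0,0.1,1]]
  ]
}}

```text
time: 21.95
tcp_pos: [0.4788, -0.0712, 0.0955]
tool_rot: [3.141, -0.001, 0.14]
wrist_force: [-3.4, 0.6, 8.0]
opening: 0.0259
```

>>> {"method": "jog_arm", "body": {
  "targets": [
    [[0,0,0,0,0,0,0.4],[0,0,0,0,0,0,0],[0,0,0,0,0,0,-0.6],[0,0,0,0,0,0,-1],[0,0,0,0,0,0,-1],[0,0,0,0,0,-4,-1],[0,0,0,0,0,-9,-1],[0,0,0,0,0,-10,-1]]
  ]
}}

```text
time: 22.75
tcp_pos: [0.4803, -0.0714, 0.1997]
tool_rot: [3.139, -0.007, 0.14]
wrist_force: [0.4, 0.1, 0.6]
opening: 0.0855
```

```bash
python3 -c "
from h import *
im,d,M=snap('wrist','w12')
for o in comps('wrist',d,M,.107,.128,.117,.009,.02,box=(.3,.7,-.2,.4)): print(o)
P=cloud('wrist',d,M)
for x,y in [(.479,-.0707),(.506,.144)]:
  m=(abs(P[:,:,0]-x)<.008)&(abs(P[:,:,1]-y)<.008); print(np.nanmedian(P[m][:,2]))
for o in comps('wrist',d,M,.02,.04,.029,.02,.04,box=(.3,.8,-.45,-.12)): print('sl',o)
plan(.450,-.269,.16,.14)
"
```

```text
(array([ 0.4792, -0.0708]), np.float64(0.01392843854926884), 100, np.float64(0.00044016511452409475))
(array([0.5059, 0.1375]), np.float64(0.014820024734306115), 125, np.float64(0.0011104882347542369))
(array([0.5532, 0.0257]), np.float64(0.012741868857278566), 115, np.float64(0.0023661746036632344))
0.11712999314539872
0.11679414075123332
sl (array([ 0.4509, -0.267 ]), np.float64(0.030576203110016464), 149, np.float64(0.0010024251069538851))
sl (array([ 0.6434, -0.2912]), np.float64(0.024448335270214075), 173, np.float64(0.005380332146032958))
turn deg [ 0.13 -0.35 -0.01] shift cm [-5.75 19.14  3.89] | tcp [ 0.48   -0.0714  0.1988] [ 3.1393 -0.0062  0.1399] t 22.8 F [-0.0715 -0.0998  0.6127] open 0.0855
```

View pics/w12.png

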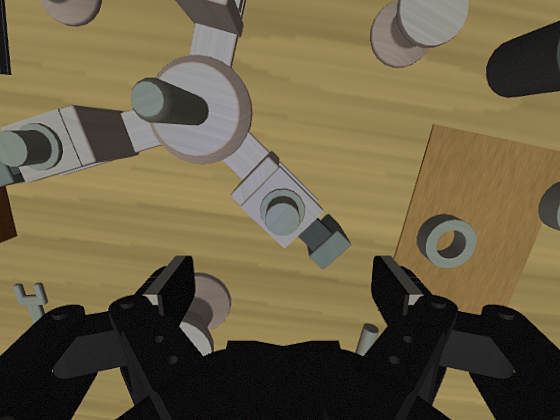

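Both pins are seated, with head tops at .117 m. Fork 2's pin is at (283,212). Next is the sleeve seen at (447,241).

>>> {"method": "jog_arm", "body": {
  "targets": [
    [[0,0,0,-1,5,0,-1],[0,0,0,-5.8,19.1,3.9,-1],[0,0,0,-5.8,19.1,3.9,-1],[0,0,0,-5.8,19.1,3.9,-1],[0,0,0,-5.8,19.1,3.9,-1],[0,0,0,-5.8,19.1,3.9,-1],[0,0,0,-5.8,19.1,3.9,-1],[0,0,0,-5.8,19.1,3.9,-1]]
  ]
}}

```text
time: 23.6
tcp_pos: [0.4483, -0.2672, 0.1558]
tool_rot: [3.142, -0.0, 0.141]
wrist_force: [0.1, -0.2, 0.6]
opening: 0.0851
```

```bash
python3 -c "
from h import *
im,d,M=snap('wrist','w13')
for o in comps('wrist',d,M,.02,.04,.029,.02,.04,box=(.3,.8,-.45,-.12)): print('sl',o)
plan(.450,-.269,.011,.14)
"
```

```text
sl (array([ 0.4499, -0.2695]), np.float64(0.02933358987362624), 177, np.float64(0.00036062380079270924))
sl (array([ 0.5105, -0.406 ]), np.float64(0.029750660327459603), 191, np.float64(0.0005878356853986882))
turn deg [ 0.01 -0.02  0.08] shift cm [ 0.14  0.2  14.5 ] | tcp [ 0.4483 -0.2672  0.156 ] [ 3.1414 -0.0004  0.1415] t 23.65 F [ 1.5513 -0.5792 -0.2378] open 0.0854
```

View pics/w13.png

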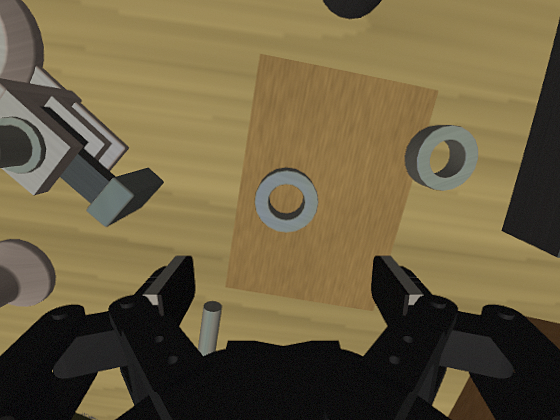

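Wrist view: the near sleeve is at (287,200), unmoved. The far sleeve has been knocked to (441,158), over the edge of the cardboard at about (.5105, -.406). I'll grasp the near one.

>>> {"method": "jog_arm", "body": {
  "targets": [
    [[0,0,0,0.15,0.2,4,-1],[0,0,0,0.15,0.2,8,-1],[0,0,0,0.15,0.2,11,-1],[0,0,0,0.15,0.2,13,-1],[0,0,0,0.15,0.2,14,-1],[0,0,0,0.15,0.2,14.5,-1],[0,0,0,0.15,0.2,14.8,-1],[0,0,0,0.15,0.2,14.8,-1]]
  ]
}}

```text
time: 24.45
tcp_pos: [0.4499, -0.2702, 0.0083]
tool_rot: [3.141, -0.001, 0.14]
wrist_force: [-0.7, 0.2, -0.3]
opening: 0.0852
```

```bash
python3 -c "
from h import *
plan(.450,-.2693,.006,.14)
"
```

```text
turn deg [ 0.04 -0.04 -0.  ] shift cm [ 0.02 -0.08  0.23] | tcp [ 0.4499 -0.2702  0.0083] [ 3.1409 -0.0008  0.14  ] t 24.45 F [-0.7319  0.2098 -0.277 ] open 0.0852
```

>>> {"method": "jog_arm", "body": {
  "targets": [
    [[0,0,0,0,-0.07,0.1,-1],[0,0,0,0,-0.07,0.1,-0.6],[0,0,0,0,-0.07,0.1,-0.3],[0,0,0,0,-0.07,0.1,0],[0,0,0,0,-0.07,0.1,1],[0,0,0,0,-0.07,0.1,1],[0,0,0,0,-0.07,0.1,1],[0,0,0,0,-0.07,0.1,1]]
  ],
  "squeeze": 60
}}

```text
time: 25.25
tcp_pos: [0.4497, -0.2695, 0.0075]
tool_rot: [3.141, -0.001, 0.14]
wrist_force: [-0.7, 1.3, 6.0]
opening: 0.0567
```

>>> {"method": "jog_arm", "body": {
  "targets": [
    [[0,0,0,0,0,-1,1],[0,0,0,0,0,-3,1],[0,0,0,0,0,-7,1],[0,0,0,0,0,-12,1],[0,0,0,0,0,-17,1],[0,0,0,0,0,-20,1],[0,0,0,0,0,-20,1],[0,0,0,0,0,-20,1]]
  ]
}}

```text
time: 26.05
tcp_pos: [0.4492, -0.2692, 0.2068]
tool_rot: [3.141, -0.0, 0.14]
wrist_force: [-0.6, -0.4, -2.5]
opening: 0.0568
```

```bash
python3 -c "
from h import *
im,d,M=snap('wrist','w14')
plan(.5545,.029,.21,.14)
P=cloud('wrist',d,M)
for v in range(220,330,8): print(v,P[v,283])
"
```

```text
turn deg [-0.07  0.07 -0.01] shift cm [ 14.6  -28.04  -0.41] | tcp [ 0.449  -0.269   0.2057] [-3.1405  0.0012  0.1398] t 26.1 F [ 0.1941 -0.6397 -3.5713] open 0.057
220 [ 0.4784 -0.2648  0.2288]
228 [ 0.4747 -0.2654  0.2285]
236 [ 0.4714 -0.2658  0.2291]
244 [ 0.4675 -0.2664  0.2286]
252 [nan nan nan]
260 [ 0.357  -0.2825  0.0034]
268 [ 0.3452 -0.2841  0.0018]
276 [ 0.3327 -0.2859 -0.0006]
284 [ 0.3215 -0.2875 -0.0001]
292 [ 0.4331 -0.2713  0.2096]
300 [ 0.4326 -0.2713  0.2164]
308 [ 0.4319 -0.2714  0.2223]
316 [ 0.4311 -0.2715  0.2276]
324 [ 0.4275 -0.272   0.2288]
```

View pics/w14.png

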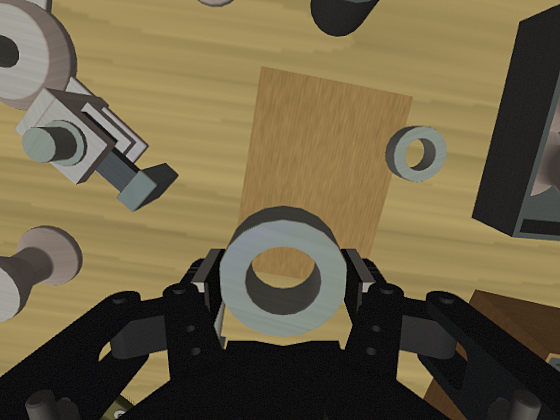

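```bash
cat >> h.py <<'E'
def heldbore(tag,htop):
    M=np.load(f'pics/{tag}_M.npy'); d=np.load(f'pics/{tag}_d.npy'); P=cloud('wrist',d,M)
    T=M@np.linalg.inv(calibration('wrist')['mount']); Q=(P.reshape(-1,3)-T[:3,3])@T[:3,:3]
    m=(abs(-Q[:,2]-htop)<.003)&(np.hypot(Q[:,0],Q[:,1])<.034)
    m=m.reshape(420,560).astype(np.uint8)
    cs,h=cv2.findContours(m,cv2.RETR_CCOMP,cv2.CHAIN_APPROX_NONE)
    for i,c in enumerate(cs):
        if len(c)>60:
            w=onz('wrist',c[:,0].astype(float),T[2,3]+htop,M); q=(w-T[:3,3])@T[:3,:3]
            if h[0][i][3]<0: q=q[abs(q[:,1])<.024]
            ctr,rr=fitc(q[:,:2]); print('hole' if h[0][i][3]>=0 else 'outer',ctr*1000,rr*1000,len(c))
E
python3 -c "
from h import *
heldbore('w14',.0228)"
```

```text
outer [ 1.1397 -0.4209] 28.920902486876983 447
hole [ 1.3779 -0.4757] 16.747414319194952 231
```

>>> {"method": "jog_arm", "body": {
  "targets": [
    [[0,0,0,2,-4,-0.3,1],[0,0,0,14.5,-28,-0.3,1],[0,0,0,14.5,-28,-0.3,1],[0,0,0,14.5,-28,-0.3,1],[0,0,0,14.5,-28,-0.3,1],[0,0,0,14.5,-28,-0.3,1],[0,0,0,14.5,-28,-0.3,1],[0,0,0,14.5,-28,-0.3,1]]
  ]
}}

```text
time: 26.9
tcp_pos: [0.5538, 0.0307, 0.2076]
tool_rot: [-3.141, 0.003, 0.143]
wrist_force: [0.2, -0.5, -1.8]
opening: 0.0567
```

>>> {"method": "jog_arm", "body": {
  "targets": [
    [[0,0,0,0,0,1,1],[0,0,0,0,0,2.5,1],[0,0,0,0,0,4,1],[0,0,0,0,0,4.5,1],[0,0,0,0,0,4.5,1],[0,0,0,0,0,4.5,1]]
  ]
}}

```text
time: 27.5
tcp_pos: [0.5541, 0.0275, 0.165]
tool_rot: [3.142, -0.0, 0.139]
wrist_force: [0.8, 0.3, -1.9]
opening: 0.0569
```

```bash
python3 -c "
from h import *
im,d,M=snap('wrist','w15')
heldbore('w15',.0228)
for o in comps('wrist',d,M,.128,.146,.138,.006,.02,box=(.5,.6,-.02,.08)): print(o)
plan(.5532,.0287,.15,.14)
"
```

```text
outer [ 1.1134 -0.4008] 28.894998001339612 446
hole [ 1.3617 -0.4706] 16.766090938520932 230
(array([0.5476, 0.028 ]), np.float64(0.007100867495030819), 72, np.float64(0.00217701818529661))
turn deg [ 0.01 -0.04 -0.04] shift cm [-0.09 -0.11  1.52] | tcp [0.5542 0.0277 0.1652] [ 3.1415 -0.0007  0.1393] t 27.55 F [ 0.2768  0.0872 -2.141 ] open 0.0571
```

View pics/w15.png

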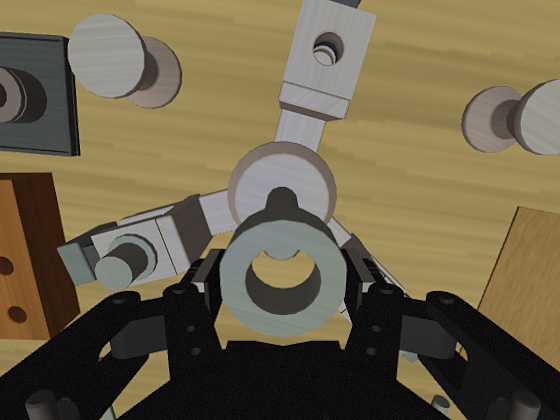

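Wrist view: the sleeve bore at (283,283) is over the shaft, seen at (283,215) to (283,255). I'll lower it.

>>> {"method": "jog_arm", "body": {
  "targets": [
    [[0,0,0,-0.1,-0.1,0.8,1],[0,0,0,-0.1,-0.1,1.6,1],[0,0,0,-0.1,-0.1,2.2,1],[0,0,0,-0.1,-0.1,2.7,1],[0,0,0,-0.1,-0.1,3.2,1],[0,0,0,-0.1,-0.1,3.7,1],[0,0,0,-0.1,-0.1,4.2,1],[0,0,0,-0.1,-0.1,4.2,1]]
  ]
}}

```text
time: 28.35
tcp_pos: [0.5526, 0.029, 0.1219]
tool_rot: [-3.141, 0.001, 0.14]
wrist_force: [-0.3, -0.1, -2.3]
opening: 0.0568
```

```bash
python3 -c "
from h import *
im,d,M=snap('wrist','w16')
P=cloud('wrist',d,M); 
print(comps('wrist',d,M,.130,.1385,.138,.006,.02,box=(.53,.58,.0,.06)))
heldbore('w16',.0228)
plan(.5532,.0287,.073,.14)
crop('w16',180,160,400,380,2.5,'w16c')
"
```

```text
[(array([0.5529, 0.0295]), np.float64(0.015745195467860972), 235, np.float64(0.0017977010685775536)), (array([0.5559, 0.0296]), np.float64(0.012669258167396199), 153, np.float64(0.0007539361756522982)), (array([0.5724, 0.0175]), np.float64(0.007926787135358116), 56, np.float64(0.0009698285965740567)), (array([0.5664, 0.0396]), np.float64(0.013925337745188214), 86, np.float64(0.0009597403945621707))]
outer [ 1.1137 -0.4215] 28.921753008532715 440
hole [ 1.4219 -0.4826] 16.708071922968436 226
turn deg [-0.01  0.03 -0.01] shift cm [0.04 0.03 4.94] | tcp [0.5528 0.0289 0.1224] [-3.1415  0.0005  0.1398] t 28.4 F [-0.4222  0.2486 -2.201 ] open 0.0574
```

View pics/w16c.png

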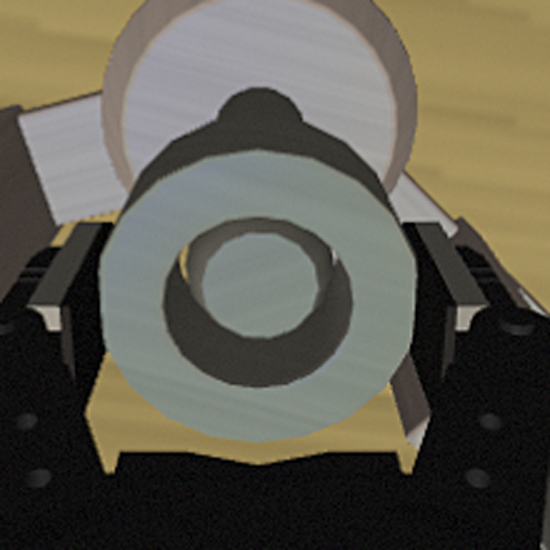

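The bore is centred around the shaft top, crop (258,285), with no force. I'll lower further.

>>> {"method": "jog_arm", "body": {
  "targets": [
    [[0,0,0,0.04,0.03,0.7,1],[0,0,0,0.04,0.03,1.4,1],[0,0,0,0.04,0.03,2.1,1],[0,0,0,0.04,0.03,2.8,1],[0,0,0,0.04,0.03,3.5,1],[0,0,0,0.04,0.03,4.2,1],[0,0,0,0.04,0.03,4.6,1],[0,0,0,0.04,0.03,4.6,1]]
  ]
}}

```text
time: 29.2
tcp_pos: [0.5531, 0.0287, 0.0761]
tool_rot: [-3.141, 0.001, 0.14]
wrist_force: [-0.4, 0.2, -1.5]
opening: 0.0568
```

>>> {"method": "jog_arm", "body": {
  "targets": [
    [[0,0,0,0,0,0,1],[0,0,0,0,0,0,0],[0,0,0,0,0,0,-0.4],[0,0,0,0,0,0,-1],[0,0,0,0,0,0,-1],[0,0,0,0,0,-3,-1],[0,0,0,0,0,-8,-1],[0,0,0,0,0,-13,-1]]
  ]
}}

```text
time: 30.0
tcp_pos: [0.5529, 0.0287, 0.2081]
tool_rot: [-3.141, 0.001, 0.14]
wrist_force: [0.2, -0.7, 0.2]
opening: 0.0854
```

```bash
python3 -c "
from h import *
im,d,M=snap('wrist','w17')
P=cloud('wrist',d,M)
for o in comps('wrist',d,M,.05,.062,.056,.02,.04,box=(.45,.65,-.05,.1)): print(o)
plan(.5105,-.406,.2,.14)
"
```

```text
(array([0.5537, 0.0293]), np.float64(0.024836933572423572), 225, np.float64(0.006266122514031895))
turn deg [ 0.1  -0.64 -0.01] shift cm [-10.54  42.42   1.7 ] | tcp [0.5556 0.0287 0.2174] [ 3.1399 -0.0111  0.1399] t 30.05 F [0.6414 0.8604 9.812 ] open 0.0855
```

View pics/w17.png

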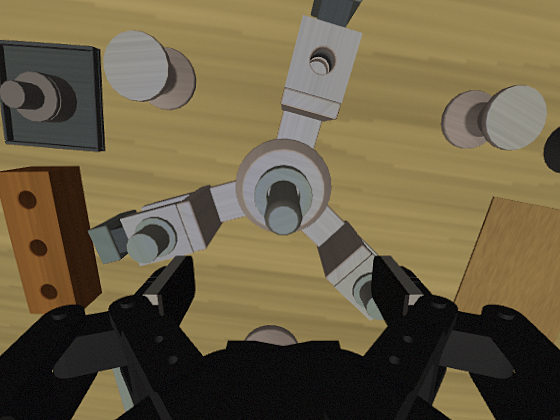

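The first sleeve is down on the hub at (283,195). Next is the knocked sleeve.

>>> {"method": "jog_arm", "body": {
  "targets": [
    [[0,0,0,-1,4,0,-1],[0,0,0,-5,20,0.5,-1],[0,0,0,-5,20,0.5,-1],[0,0,0,-5,20,0.5,-1],[0,0,0,-5,20,0.5,-1],[0,0,0,-10.3,42.4,0.5,-1],[0,0,0,-10.3,42.4,0.5,-1],[0,0,0,-10.3,42.4,0.5,-1]]
  ]
}}

```text
time: 30.85
tcp_pos: [0.5177, -0.327, 0.2018]
tool_rot: [3.141, -0.0, 0.141]
wrist_force: [1.1, 1.0, 0.2]
opening: 0.0852
```

```bash
python3 -c "
from h import *
plan(.5105,-.406,.15,.14)
"
```

```text
turn deg [ 0.01 -0.03  0.03] shift cm [-1.82  7.72  5.18] | tcp [ 0.5177 -0.327   0.2018] [ 3.1414 -0.0005  0.1406] t 30.85 F [1.0855 1.0286 0.1508] open 0.0852
```

>>> {"method": "jog_arm", "body": {
  "targets": [
    [[0,0,0,-1.2,5,3,-1],[0,0,0,-1.2,5,4,-1],[0,0,0,-1.2,5,4,-1],[0,0,0,-1.2,5,4,-1],[0,0,0,-1.2,5,4,-1]]
  ]
}}

```text
time: 31.35
tcp_pos: [0.5139, -0.3756, 0.1631]
tool_rot: [3.14, -0.001, 0.142]
wrist_force: [-0.2, -0.6, -0.1]
opening: 0.0853
```

```bash
python3 -c "
from h import *
im,d,M=snap('wrist','w18')
for o in comps('wrist',d,M,.018,.04,.029,.02,.04,box=(.3,.8,-.55,-.12)): print('sl',o)
P=cloud('wrist',d,M)
m=(P[:,:,2]>.018)&(P[:,:,2]<.04)&(np.hypot(P[:,:,0]-.5105,P[:,:,1]+.406)<.028)&(np.hypot(P[:,:,0]-.5105,P[:,:,1]+.406)>.019)
q=P[m]; A=np.c_[q[:,:2]-[.5105,-.406],np.ones(len(q))]; print('plane',np.linalg.lstsq(A,q[:,2],rcond=None)[0])
plan(.5105,-.406,.15,.14)
"
```

```text
sl (array([ 0.5114, -0.4083]), np.float64(0.029416839066544662), 172, np.float64(0.00040945118758987443))
sl (array([ 0.645 , -0.3019]), np.float64(0.027420070952636818), 156, np.float64(0.0016964126517007465))
plane [-0.004   0.0553  0.0276]
turn deg [ 0.08 -0.08  0.09] shift cm [-0.76  2.95  1.32] | tcp [ 0.5139 -0.3757  0.1632] [ 3.1402 -0.0014  0.1416] t 31.4 F [-0.1945 -0.3293  0.4413] open 0.0856
```

View pics/w18.png

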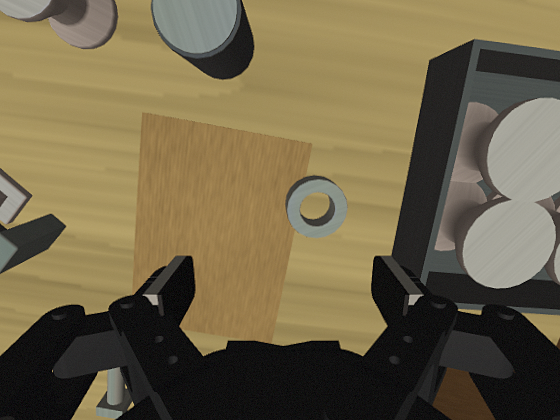

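Wrist view: the sleeve at (317,207) rests half on the cardboard edge and tilts about 3°. A box starts to its right at about (410,250), so I'll check the clearance for the fingers.

```bash
python3 -c "
from h import *
d=np.load('pics/w18_d.npy');M=np.load('pics/w18_M.npy');P=cloud('wrist',d,M)
m=(P[:,:,2]>.03)&(P[:,:,0]>.44)&(P[:,:,0]<.60)&(P[:,:,1]<-.42)
q=P[m]; 
for x in np.arange(.44,.6,.02):
  k=abs(q[:,0]-x)<.01
  if k.sum(): print(round(x,2),'ymax',q[k][:,1].max(),'zmax',np.percentile(q[k][:,2],95), 'z near edge',np.median(q[k][q[k][:,1]>q[k][:,1].max()-.01][:,2]))
plan(.511,-.4075,.15,1.71)
"
```

```text
0.44 ymax -0.5460159316700677 zmax 0.07104262257212356 z near edge 0.07038010160072343
0.46 ymax -0.5025910485889217 zmax 0.0704405107137776 z near edge 0.044573559189662215
0.48 ymax -0.5022551327444281 zmax 0.10145307035136633 z near edge 0.05858631894475133
0.5 ymax -0.420260953942208 zmax 0.10211315898047496 z near edge 0.2344648564564184
0.52 ymax -0.4200002775257792 zmax 0.2518346960482261 z near edge 0.22823679098150035
0.54 ymax -0.42000399729481447 zmax 0.2547059921930982 z near edge 0.22273589044725273
0.56 ymax -0.4977981501479466 zmax 0.1020062697148143 z near edge 0.0581789963823902
0.58 ymax -0.4968240734769881 zmax 0.10207992058810672 z near edge 0.05867659191663646
turn deg [  0.13   0.   -89.86] shift cm [-0.73  3.1   1.32] | tcp [ 0.5139 -0.3757  0.1632] [ 3.1402 -0.0014  0.1416] t 31.4 F [-0.1945 -0.3293  0.4413] open 0.0856
```

The box edge is at y = -.50 and the fingers reach only to -.465, so the same yaw works. Closing along y will also straighten the tilt.

>>> {"method": "jog_arm", "body": {
  "targets": [
    [[0,0,0,-0.7,3.2,1,-1],[0,0,0,-0.7,3.2,2,-1],[0,0,0,-0.7,3.2,2,-1],[0,0,0,-0.7,3.2,2,-1],[0,0,0,-0.7,3.2,2,-1],[0,0,0,-0.7,3.2,2,-1]]
  ]
}}

```text
time: 32.0
tcp_pos: [0.5109, -0.4091, 0.1425]
tool_rot: [3.141, -0.001, 0.14]
wrist_force: [-1.1, -0.2, 0.6]
opening: 0.0852
```

```bash
python3 -c "
from h import *
im,d,M=snap('wrist','w19')
for o in comps('wrist',d,M,.018,.04,.028,.02,.04,box=(.3,.8,-.55,-.12)): print('sl',o)
plan(.5113,-.408,.0075,.14)
"
```

```text
sl (array([ 0.5111, -0.4089]), np.float64(0.02938063815192612), 184, np.float64(0.0003878465620046458))
sl (array([ 0.6445, -0.3029]), np.float64(0.02642773823986549), 188, np.float64(0.00267519339225217))
turn deg [ 0.03 -0.03  0.01] shift cm [ 0.07 -0.12 13.49] | tcp [ 0.5107 -0.4092  0.1424] [ 3.141  -0.0005  0.1403] t 32.05 F [-0.095  -0.4371 -0.5069] open 0.0856
```

>>> {"method": "jog_arm", "body": {
  "targets": [
    [[0,0,0,0.05,-0.07,4,-1],[0,0,0,0.05,-0.07,8,-1],[0,0,0,0.05,-0.07,10.5,-1],[0,0,0,0.05,-0.07,12,-1],[0,0,0,0.05,-0.07,13,-1],[0,0,0,0.05,-0.07,13.4,-1],[0,0,0,0.05,-0.07,13.4,-1],[0,0,0,0.05,-0.07,13.4,-1]]
  ]
}}

```text
time: 32.85
tcp_pos: [0.5113, -0.4092, 0.0089]
tool_rot: [3.14, -0.001, 0.14]
wrist_force: [-0.1, 0.3, 0.3]
opening: 0.0856
```

>>> {"method": "jog_arm", "body": {
  "targets": [
    [[0,0,0,0,0,0,-1],[0,0,0,0,0,0,-0.6],[0,0,0,0,0,0,-0.3],[0,0,0,0,0,0,0],[0,0,0,0,0,0,1],[0,0,0,0,0,0,1],[0,0,0,0,0,0,1],[0,0,0,0,0,0,1]]
  ],
  "squeeze": 60
}}

```text
time: 33.65
tcp_pos: [0.5112, -0.4089, 0.0088]
tool_rot: [3.141, -0.001, 0.14]
wrist_force: [-1.4, 0.9, 6.6]
opening: 0.0571
```

>>> {"method": "jog_arm", "body": {
  "targets": [
    [[0,0,0,0,0,-1,1],[0,0,0,0,0,-3,1],[0,0,0,0,0,-7,1],[0,0,0,0,0,-12,1],[0,0,0,0,0,-17,1],[0,0,0,0,0,-20,1],[0,0,0,0,0,-20,1],[0,0,0,0,0,-20,1]]
  ]
}}

```text
time: 34.45
tcp_pos: [0.5107, -0.4086, 0.2079]
tool_rot: [3.141, -0.0, 0.14]
wrist_force: [-0.5, -0.5, -3.6]
opening: 0.0569
```

```bash
cat >> h.py <<'E'
def heldplane(tag):
    M=np.load(f'pics/{tag}_M.npy'); d=np.load(f'pics/{tag}_d.npy'); P=cloud('wrist',d,M)
    T=M@np.linalg.inv(calibration('wrist')['mount']); Q=(P.reshape(-1,3)-T[:3,3])@T[:3,:3]
    r=np.hypot(Q[:,0]-.001,Q[:,1]); m=(r>.0185)&(r<.0275)&(-Q[:,2]>.015)&(-Q[:,2]<.032)
    q=Q[m]; s=np.linalg.lstsq(np.c_[q[:,:2],np.ones(len(q))],-q[:,2],rcond=None)[0]; print('plane slope x,y, height',s,len(q))
E
python3 -c "
from h import *
im,d,M=snap('wrist','w20')
heldplane('w20'); heldplane('w14'); heldbore('w20',.0228)
plan(.5545,.029,.21,.14)
"
```

```text
plane slope x,y, height [ 0.0148 -0.0657  0.019 ] 5663
plane slope x,y, height [0.002  0.0006 0.0215] 5829
outer [0. 0.] 0.0 113
outer [ 2.9072 -6.2395] 19.564788087489504 502
turn deg [-0.08  0.07 -0.01] shift cm [ 10.46 -42.7   -0.29] | tcp [ 0.5104 -0.4084  0.2066] [-3.1401  0.0012  0.1398] t 34.5 F [-0.5747  0.2504 -1.4718] open 0.0571
```

View pics/w20.png

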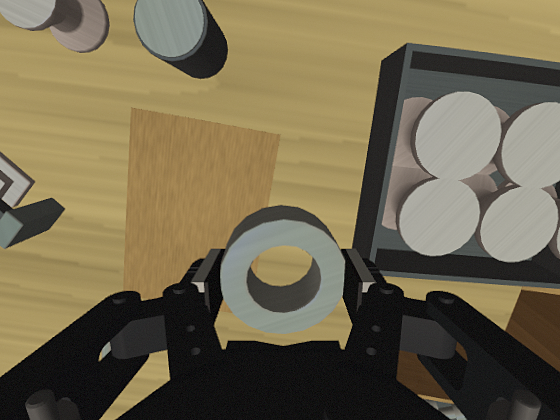

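The sleeve is held at (283,270) but still tilts about 3.7° about tool x. I'll tilt the tool by the same amount during transport so the sleeve hangs level.

>>> {"method": "jog_arm", "body": {
  "targets": [
    [[-1.5,-0.4,0,1,-4,-0.5,1],[-3.8,-0.8,0,6,-22,-0.5,1],[-3.8,-0.8,0,6,-22,-0.5,1],[-3.8,-0.8,0,6,-22,-0.5,1],[-3.8,-0.8,0,6,-22,-0.5,1],[-3.8,-0.8,0,10.4,-42.6,-0.5,1],[-3.8,-0.8,0,10.4,-42.6,-0.5,1],[-3.8,-0.8,0,10.4,-42.6,-0.5,1]]
  ]
}}

```text
time: 35.3
tcp_pos: [0.5493, -0.031, 0.2111]
tool_rot: [3.076, 0.017, 0.139]
wrist_force: [0.8, -0.3, -1.5]
opening: 0.0569
```

```bash
cat >> h.py <<'E'
def plan2(x,y,z,yaw,tilt):
    T,s=tool(); G=np.eye(4); G[:3,:3]=R.from_euler('xyz',[np.pi,0,yaw]).as_matrix()@R.from_rotvec(tilt,degrees=True).as_matrix(); G[:3,3]=[x,y,z]
    D=np.linalg.inv(T)@G
    print('turn deg',np.round(R.from_matrix(D[:3,:3]).as_rotvec(degrees=True),2),'shift cm',np.round(D[:3,3]*100,2),'| tcp',s['tcp_pos'],s['tool_rot'],'t',round(s['time'],2),'F',s['wrist_force'],'open',round(s['opening'],4))
def heldworld(tag):
    M=np.load(f'pics/{tag}_M.npy'); d=np.load(f'pics/{tag}_d.npy'); P=cloud('wrist',d,M)
    T=M@np.linalg.inv(calibration('wrist')['mount']); Q=(P.reshape(-1,3)-T[:3,3])@T[:3,:3]
    r=np.hypot(Q[:,0]-.001,Q[:,1]); m=(r>.0185)&(r<.0275)&(-Q[:,2]>.012)&(-Q[:,2]<.035)
    q=P.reshape(-1,3)[m]; c0=T[:3,3]; s=np.linalg.lstsq(np.c_[q[:,:2]-c0[:2],np.ones(len(q))],q[:,2],rcond=None)[0]
    zt=s[2]; m2=(abs(P[:,:,2]-zt)<.0035)&(np.hypot(P[:,:,0]-c0[0],P[:,:,1]-c0[1])<.036); m2=m2.astype(np.uint8)
    cs,h=cv2.findContours(m2,cv2.RETR_CCOMP,cv2.CHAIN_APPROX_NONE)
    print('world slope',s[:2],'top z-TCP',zt-c0[2])
    for i,c in enumerate(cs):
        if len(c)>80:
            w=onz('wrist',c[:,0].astype(float),zt,M)[:,:2]; ctr,rr=fitc(w); print('hole' if h[0][i][3]>=0 else 'outer',ctr,rr,'minus tcp mm',(ctr-c0[:2])*1e3)
E
python3 -c "
from h import *
plan2(.5535,.0287,.20,.14,[-3.8,-.8,0])
"
```

```text
turn deg [-0.04  0.16 -0.01] shift cm [ 1.26 -5.91  0.7 ] | tcp [ 0.5493 -0.031   0.2111] [3.0759 0.0168 0.1391] t 35.3 F [ 0.8142 -0.2852 -1.4828] open 0.0569
```

>>> {"method": "jog_arm", "body": {
  "targets": [
    [[0,0,0,0.8,-3.5,0,1],[0,0,0,0.8,-3.5,0,1],[0,0,0,0.8,-3.5,0,1],[0,0,0,0.8,-3.5,0,1],[0,0,0,0.8,-3.5,0,1]]
  ]
}}

```text
time: 35.8
tcp_pos: [0.5531, 0.0017, 0.2099]
tool_rot: [3.075, 0.015, 0.138]
wrist_force: [0.1, -0.7, -1.8]
opening: 0.0567
```

```bash
python3 -c "
from h import *
im,d,M=snap('wrist','w21')
heldworld('w21'); heldplane('w21')
plan2(.5535,.0287,.175,.14,[-3.8,-.8,0])
"
```

```text
world slope [ 0.002  -0.0014] top z-TCP 0.019045290768646445
outer [0.5537 0.003 ] 0.030128162414136885 minus tcp mm [0.6763 1.231 ]
hole [0.5541 0.0034] 0.016356131583437194 minus tcp mm [1.0089 1.6368]
plane slope x,y, height [ 0.0146 -0.0649  0.0191] 5667
turn deg [-0.    0.04 -0.09] shift cm [ 0.46 -2.89  3.31] | tcp [0.5531 0.0018 0.21  ] [3.0753 0.0145 0.1379] t 35.85 F [-0.6428 -0.3576 -1.1025] open 0.0571
```

View pics/w21.png

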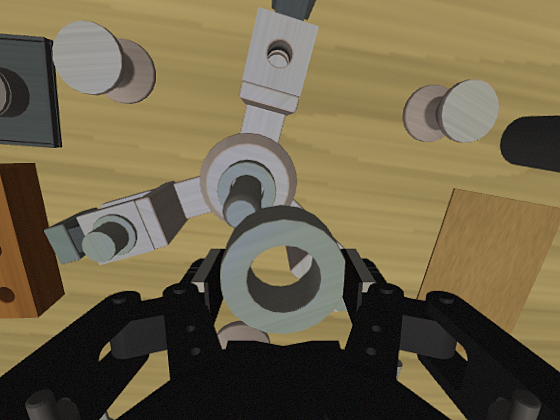

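The sleeve is now level. I'll move it over the shaft, which is at (240,205) in this picture.

```bash
python3 -c "
from h import *
plan2(.5535,.0276,.165,.14,[-3.8,-.8,0])
"
```

```text
turn deg [-0.    0.04 -0.09] shift cm [ 0.46 -2.85  4.32] | tcp [0.5531 0.0018 0.21  ] [3.0753 0.0145 0.1379] t 35.85 F [-0.6428 -0.3576 -1.1025] open 0.0571
```

>>> {"method": "jog_arm", "body": {
  "targets": [
    [[0,0,0,0.4,-2.8,0.5,1],[0,0,0,0.4,-2.8,2,1],[0,0,0,0.4,-2.8,3.5,1],[0,0,0,0.4,-2.8,4.2,1],[0,0,0,0.4,-2.8,4.2,1],[0,0,0,0.4,-2.8,4.2,1],[0,0,0,0.4,-2.8,4.2,1]]
  ]
}}

```text
time: 36.55
tcp_pos: [0.5534, 0.028, 0.1673]
tool_rot: [3.075, 0.013, 0.139]
wrist_force: [0.2, -0.2, -2.0]
opening: 0.0568
```

```bash
python3 -c "
from h import *
im,d,M=snap('wrist','w22')
heldworld('w22')
plan2(.5535,.0276,.125,.14,[-3.8,-.8,0])
"
```

```text
world slope [ 0.0048 -0.0013] top z-TCP 0.019021560589445152
outer [0.5541 0.0293] 0.03011807354865743 minus tcp mm [0.6574 1.3134]
hole [0.5543 0.0296] 0.01637351030379388 minus tcp mm [0.9098 1.6644]
turn deg [ 0.01 -0.06 -0.03] shift cm [ 0.06 -0.24  4.21] | tcp [0.5534 0.028  0.1672] [3.0751 0.0128 0.1391] t 36.6 F [ 0.4899 -0.6588 -2.4681] open 0.057
```

>>> {"method": "jog_arm", "body": {
  "targets": [
    [[0,0,0,0.0,-0.01,0.8,1],[0,0,0,0.02,-0.06,1.6,1],[0,0,0,0.03,-0.1,2.2,1],[0,0,0,0.04,-0.14,2.7,1],[0,0,0,0.05,-0.17,3.2,1],[0,0,0,0.05,-0.2,3.7,1],[0,0,0,0.06,-0.24,4.2,1],[0,0,0,0.06,-0.24,4.2,1]]
  ]
}}

```text
time: 37.4
tcp_pos: [0.5529, 0.0278, 0.1237]
tool_rot: [3.075, 0.015, 0.139]
wrist_force: [-0.2, -0.1, -1.7]
opening: 0.0567
```

```bash
python3 -c "
from h import *
im,d,M=snap('wrist','w23')
heldworld('w23')
plan2(.5535,.0276,.082,.14,[-3.8,-.8,0])
crop('w23',180,160,400,380,2.5,'w23c')
"
```

```text
world slope [ 0.0024 -0.0006] top z-TCP 0.01900284369110461
outer [0.5536 0.0291] 0.030145282866207268 minus tcp mm [0.6843 1.3271]
hole [0.5538 0.0295] 0.016349134880711293 minus tcp mm [0.9785 1.6961]
turn deg [-0.    0.03 -0.01] shift cm [ 0.1  -0.26  4.2 ] | tcp [0.5531 0.0278 0.1241] [3.0753 0.0144 0.1393] t 37.45 F [-0.5405 -0.6534 -1.8959] open 0.0572
```

View pics/w23c.png

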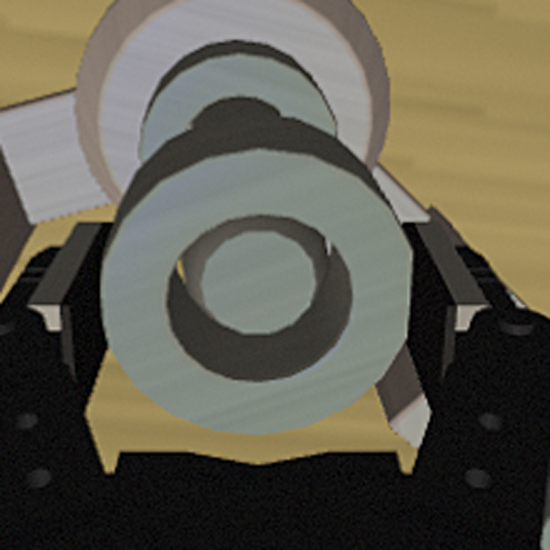

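The second sleeve's bore is centred on the shaft, crop (258,283). I'll lower it and release.

>>> {"method": "jog_arm", "body": {
  "targets": [
    [[0,0,0,0.04,-0.04,0.7,1],[0,0,0,0.06,-0.08,1.4,1],[0,0,0,0.08,-0.12,2.1,1],[0,0,0,0.09,-0.17,2.8,1],[0,0,0,0.1,-0.21,3.5,1],[0,0,0,0.1,-0.25,4.1,1],[0,0,0,0.1,-0.28,4.5,1],[0,0,0,0.1,-0.28,4.5,1]]
  ]
}}

```text
time: 38.25
tcp_pos: [0.5533, 0.0276, 0.0787]
tool_rot: [3.075, 0.015, 0.139]
wrist_force: [1.0, 0.1, -1.9]
opening: 0.0568
```

>>> {"method": "jog_arm", "body": {
  "targets": [
    [[0,0,0,0,0,0,1],[0,0,0,0,0,0,0],[0,0,0,0,0,0,-0.4],[0,0,0,0,0,0,-1],[0,0,0,0,0,0,-1],[0,0,0,0,0.2,-3,-1],[2,0.4,0,0,0.5,-8,-1],[3.8,0.8,0,0,0.8,-13,-1]]
  ]
}}

```text
time: 39.05
tcp_pos: [0.5549, 0.0287, 0.2108]
tool_rot: [-3.14, 0.001, 0.141]
wrist_force: [0.7, 0.6, 0.4]
opening: 0.0854
```

```bash
python3 -c "
from h import *
im,d,M=snap('wrist','w24')
for o in comps('wrist',d,M,.074,.09,.082,.02,.04,box=(.50,.6,-.02,.08)): print(o)
plan(.6185,.2958,.2,.14)
"
```

```text
(array([0.5533, 0.0288]), np.float64(0.024836672326660886), 277, np.float64(0.006400837741125338))
turn deg [-0.09 -0.69  0.01] shift cm [  9.74 -25.62   2.17] | tcp [0.5576 0.0284 0.2201] [-3.1401 -0.012   0.1401] t 39.1 F [ 0.9241 -0.9777  9.2959] open 0.0854
```

View pics/w24.png

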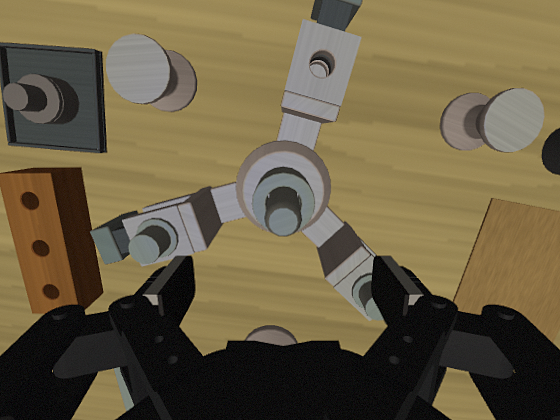

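Two sleeves are stacked on the shaft at (283,200), with the top at .082 m. The cap is still in the tray at (35,98). I'll go and fetch it.

>>> {"method": "jog_arm", "body": {
  "targets": [
    [[0,0,0,1.5,-4,0,-1],[0,0,0,9.9,-25.6,0.8,-1],[0,0,0,9.9,-25.6,0.8,-1],[0,0,0,9.9,-25.6,0.8,-1],[0,0,0,9.9,-25.6,0.8,-1],[0,0,0,9.9,-25.6,0.8,-1],[0,0,0,9.9,-25.6,0.8,-1],[0,0,0,9.9,-25.6,0.8,-1]]
  ]
}}

```text
time: 39.9
tcp_pos: [0.6174, 0.2961, 0.2006]
tool_rot: [3.141, 0.001, 0.141]
wrist_force: [0.5, -0.2, -0.4]
opening: 0.0858
```

```bash
python3 -c "
from h import *
im,d,M=snap('wrist','w25')
for o in comps('wrist',d,M,.054,.07,.062,.009,.02,box=(.5,.7,.2,.4)): print(o)
for o in comps('wrist',d,M,.026,.048,.036,.018,.04,box=(.5,.7,.2,.4)): print(o)
plan(.6185,.2958,.042,.14)
"
```

```text
(array([0.6177, 0.2958]), np.float64(0.012537740621554222), 74, np.float64(0.00032662577826151105))
(array([0.5375, 0.3029]), np.float64(0.019693332530443548), 121, np.float64(0.008652313793625672))
(array([0.6176, 0.2958]), np.float64(0.024446307488661903), 131, np.float64(0.00038253297272588984))
turn deg [ 0.02  0.02 -0.02] shift cm [ 0.1  -0.05 15.91] | tcp [0.6176 0.2953 0.2011] [3.1412 0.0003 0.1396] t 39.95 F [ 0.546  -0.1861 -0.1597] open 0.0852
```

View pics/w25.png

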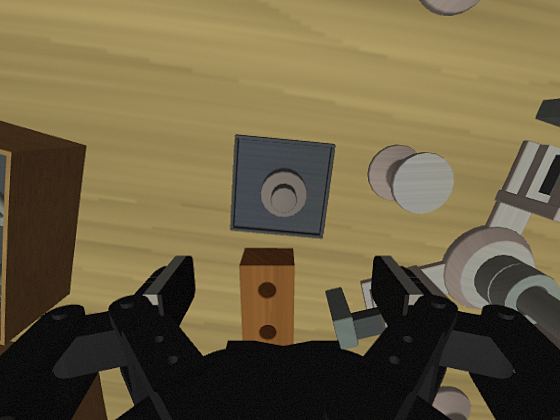

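The cap is upright in the tray at (283,195) and hasn't moved. I'll grasp it.

>>> {"method": "jog_arm", "body": {
  "targets": [
    [[0,0,0,0.05,0,4,-1],[0,0,0,0.05,0,8,-1],[0,0,0,0.05,0,12,-1],[0,0,0,0.05,0,15,-1],[0,0,0,0.05,0,15.8,-1],[0,0,0,0.05,0,15.9,-1],[0,0,0,0.05,0,15.9,-1],[0,0,0,0.05,0,15.9,-1]]
  ]
}}

```text
time: 40.75
tcp_pos: [0.619, 0.296, 0.0446]
tool_rot: [-3.141, -0.003, 0.14]
wrist_force: [0.2, -0.2, 1.1]
opening: 0.0854
```

>>> {"method": "jog_arm", "body": {
  "targets": [
    [[0,0,0,0,0,0,-1],[0,0,0,0,0,0,-0.3],[0,0,0,0,0,0,1],[0,0,0,0,0,0,1],[0,0,0,0,0,0,1],[0,0,0,0,0,0,1],[0,0,0,0,0,0,1],[0,0,0,0,0,0,1]]
  ],
  "squeeze": 50
}}

```text
time: 41.55
tcp_pos: [0.6182, 0.2959, 0.0425]
tool_rot: [-3.142, -0.0, 0.14]
wrist_force: [-0.3, -0.9, 2.9]
opening: 0.024
```

>>> {"method": "jog_arm", "body": {
  "targets": [
    [[0,0,0,0,0,-1,1],[0,0,0,0,0,-4,1],[0,0,0,0,0,-9,1],[0,0,0,0,0,-14,1],[0,0,0,0,0,-18,1],[0,0,0,0,0,-18,1],[0,0,0,0,0,-18,1],[0,0,0,0,0,-18,1]]
  ]
}}

```text
time: 42.35
tcp_pos: [0.6176, 0.2957, 0.2207]
tool_rot: [3.141, 0.003, 0.14]
wrist_force: [-0.7, -0.5, -0.7]
opening: 0.0243
```

```bash
python3 -c "
from h import *
im,d,M=snap('wrist','w26')
held2('w26',.0205,.013)
plan(.5545,.0288,.22,.14)
"
```

```text
held off tool mm [ 0.5726 -0.5176] r 12.365644027146539 xrange -12.047482638693252 13.283011931738129 zmed 0.01943821873024204
turn deg [ 0.04  0.16 -0.02] shift cm [-9.97 25.54  0.1 ] | tcp [0.6176 0.2956 0.2205] [3.1408 0.0029 0.1397] t 42.4 F [-0.4489  0.5465 -2.0787] open 0.0241
```

View pics/w26.png

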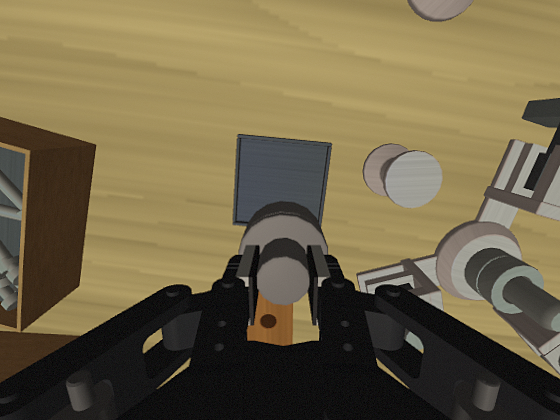

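>>> {"method": "jog_arm", "body": {
  "targets": [
    [[0,0,0,-1.5,4,0,1],[0,0,0,-10,25.6,0,1],[0,0,0,-10,25.6,0,1],[0,0,0,-10,25.6,0,1],[0,0,0,-10,25.6,0,1],[0,0,0,-10,25.6,0,1],[0,0,0,-10,25.6,0,1],[0,0,0,-10,25.6,0,1]]
  ]
}}

```text
time: 43.2
tcp_pos: [0.5545, 0.0281, 0.2216]
tool_rot: [-3.141, 0.001, 0.138]
wrist_force: [-0.4, 0.4, -1.0]
opening: 0.0239
```

>>> {"method": "jog_arm", "body": {
  "targets": [
    [[0,0,0,0,0,0.5,1],[0,0,0,0,0,1,1],[0,0,0,0,0,1.5,1],[0,0,0,0,0,1.5,1],[0,0,0,0,0,1.5,1]]
  ]
}}

```text
time: 43.7
tcp_pos: [0.5548, 0.0287, 0.2071]
tool_rot: [-3.142, 0.0, 0.14]
wrist_force: [-0.0, -0.1, -1.3]
opening: 0.0241
```

```bash
python3 -c "
from h import *
im,d,M=snap('wrist','w27')
held2('w27',.0205,.013)
plan(.5540,.0287,.17,.14)
im,d,M=snap('side','s27')
crop('s27',200,140,360,280,4,'s27c')
"
```

```text
held off tool mm [ 0.5754 -0.4693] r 12.352463576306713 xrange -12.028252421009812 13.270082998905936 zmed 0.01950143044600247
turn deg [-0.   -0.    0.01] shift cm [-0.08 -0.02  3.74] | tcp [0.5548 0.0286 0.2074] [-3.1416 -0.0001  0.1401] t 43.75 F [ 0.449   0.2223 -0.9485] open 0.0244
```

View pics/w27.png

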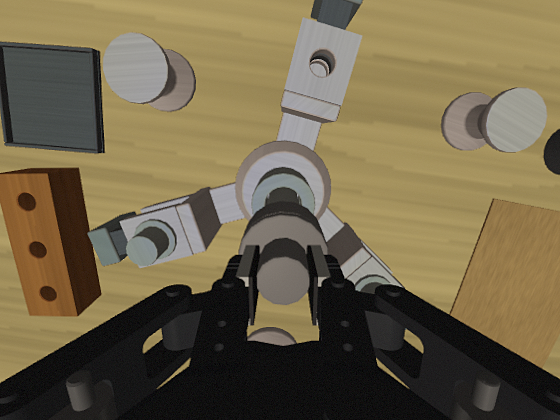

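View pics/s27c.png

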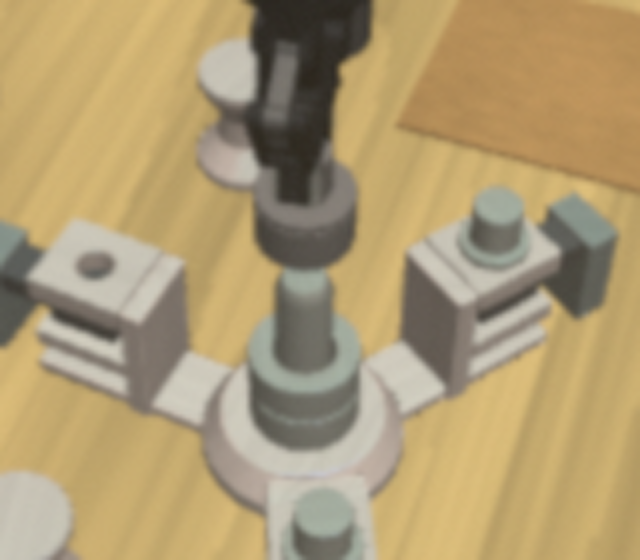

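Side view: both sleeves are stacked on the hub, both pins are seated with their flanges on the forks, and the cap hangs centred over the shaft at crop (303,220). I'll lower it.

>>> {"method": "jog_arm", "body": {
  "targets": [
    [[0,0,0,-0.08,0,1,1],[0,0,0,-0.08,0,2,1],[0,0,0,-0.08,0,2.7,1],[0,0,0,-0.08,0,3.3,1],[0,0,0,-0.08,0,3.9,1],[0,0,0,-0.08,0,4.5,1],[0,0,0,-0.08,0,4.5,1],[0,0,0,-0.08,0,4.5,1]]
  ]
}}

```text
time: 44.6
tcp_pos: [0.554, 0.0283, 0.1624]
tool_rot: [3.142, -0.0, 0.14]
wrist_force: [-0.4, 0.3, -0.5]
opening: 0.0244
```

```bash
python3 -c "
from h import *
plan(.5540,.0287,.1505,.14)
"
```

```text
turn deg [ 0.   -0.   -0.01] shift cm [ 0.   -0.04  1.19] | tcp [0.554  0.0283 0.1624] [ 3.1416 -0.0001  0.1398] t 44.6 F [-0.3727  0.3058 -0.4866] open 0.0244
```

>>> {"method": "jog_arm", "body": {
  "targets": [
    [[0,0,0,0,-0.03,0.5,1],[0,0,0,0,-0.03,0.9,1],[0,0,0,0,-0.03,1.1,1],[0,0,0,0,-0.03,1.15,1],[0,0,0,0,-0.03,1.2,1],[0,0,0,0,-0.03,1.25,1],[0,0,0,0,-0.03,1.25,1],[0,0,0,0,-0.03,1.25,1]]
  ]
}}

```text
time: 45.4
tcp_pos: [0.5541, 0.0286, 0.1504]
tool_rot: [3.142, -0.001, 0.14]
wrist_force: [-2.4, -0.1, 6.0]
opening: 0.0244
```

Contact with 6 N at TCP .1504, exactly the home height. I'll release and back off.

>>> {"method": "jog_arm", "body": {
  "targets": [
    [[0,0,0,0,0,0,0.4],[0,0,0,0,0,0,0],[0,0,0,0,0,0,-0.6],[0,0,0,0,0,0,-1],[0,0,0,0,0,0,-1],[0,0,0,0,0,-3,-1],[0,0,0,0,0,-8,-1],[0,0,0,0,0,-12,-1]]
  ]
}}

```text
time: 46.2
tcp_pos: [0.5539, 0.0286, 0.2722]
tool_rot: [3.141, -0.001, 0.14]
wrist_force: [1.1, 1.1, 0.2]
opening: 0.0854
```

>>> {"method": "jog_arm", "body": {
  "targets": [
    [[0,0,0,-4,10,0,-1],[0,0,0,-4,10,0,-1],[0,0,0,-9,25,0,-1],[0,0,0,-9,25,0,-1],[0,0,0,-9,25,0,-1],[0,0,0,-9,25,0,-1],[0,0,0,-9,25,0,-1],[0,0,0,-9,25,0,-1]]
  ]
}}

```text
time: 47.0
tcp_pos: [0.4998, -0.2308, 0.2698]
tool_rot: [-3.141, 0.0, 0.14]
wrist_force: [-1.7, 0.1, -0.3]
opening: 0.0851
```

```bash
python3 -c "
from h import *
im,d,M=snap('top','t30')
B=(.3,.8,-.45,.4)
for nm,a in dict(sleeve=(.02,.04,.029,.02,.04),pinhead=(.107,.128,.117,.009,.02),knob=(.16,.18,.17,.009,.02),cap=(.13,.158,.144,.015,.04),spool=(.065,.08,.076,.025,.04),tin=(.083,.1,.09,.026,.032)).items():
    for o in comps('top',d,M,*a,box=B): print(nm,o[0],o[1],o[3])
P=cloud('top',d,M); m=np.hypot(P[:,:,0]-.554,P[:,:,1]-.0285)<.01; print('knob z',np.nanmedian(P[m][:,2]))
snap('side','s30'); plan(.5,0,.3,.14)
crop('t30',140,110,440,290,2.6,'t30c')
"
```

```text
sleeve [ 0.6459 -0.2912] 0.021701527612259863 0.002324492901424626
pinhead [ 0.4792 -0.071 ] 0.012894408015938772 0.0007452463833247385
pinhead [0.5058 0.1424] 0.013184739562963916 0.0006921643215902216
pinhead [0.5498 0.0238] 0.018187150326255123 0.000723103687053124
knob [0.5532 0.0282] 0.012039330452613267 0.0007399225074312217
cap [0.5531 0.0282] 0.023915733562275686 0.000650573433367995
spool [0.5515 0.0272] 0.026188671156277488 0.0022296555346892166
spool [ 0.6465 -0.2946] 0.02506957805291115 0.0010729364485824826
spool [0.654  0.1697] 0.027674183383996746 0.0008569158877061068
spool [ 0.6596 -0.169 ] 0.027777392572138977 0.0007675773604495662
tin [ 0.4842 -0.0655] 0.03074037917075861 0.005187233646151296
tin [0.5082 0.1376] 0.029090704296753662 0.00816159703834778
tin [0.6696 0.0136] 0.030546492555494863 0.006012084278963581
knob z 0.1689862081010849
turn deg [-0.01 -0.01  0.08] shift cm [  3.24 -22.79  -3.01] | tcp [ 0.5001 -0.2302  0.2699] [-3.1415 -0.0001  0.1414] t 47.1 F [ 1.123  -0.1509 -0.5292] open 0.0854
```

View pics/s30.png

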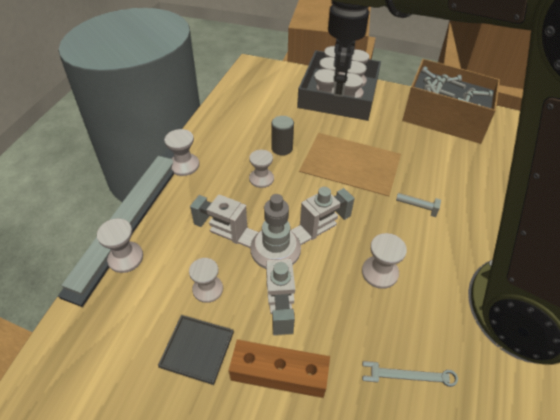

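View pics/t30c.png

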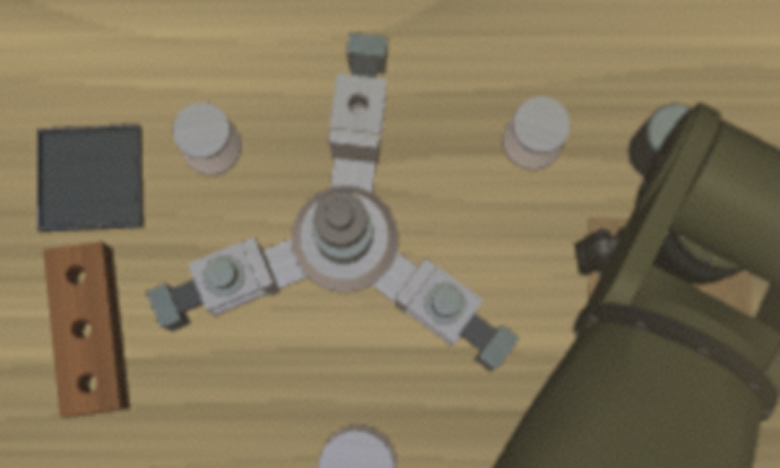

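The final views show the job complete. The cap is on the shaft over two sleeves (side view, (277,215)), and pins are seated in forks 1 and 2. The rack and tray are empty, the spools haven't moved, and the tin is still standing. The arm is clear, so I'll hand in.

```bash
python3 -c "
from station import *
print(sign_off())"
```

```text
the job is handed in; nothing more can be done
None
```

The winch pedestal is made up and handed in at about 47 s. There were two sleeves and two pins in the scene.

**What I did:**
- I lifted the cap off and stood it upright in the tray.
- I pushed the two pins into forks 1 and 2; fork 0 stays empty.
- I slid both sleeves onto the shaft. One had been knocked onto the edge of the cardboard during the run and sat tilted about 3.7° in the grip. I tilted the tool to level it before lowering it.
- I put the cap back on the shaft last.

**Last checks:**

| Check | Measured | Should be |
|---|---|---|
| Pin head tops | 117 mm | 117 mm |
| Sleeve stack top | near 82 mm (loose fit), and seen stacked on the hub | 82 mm |
| Cap knob top, top camera | 169 mm | 170 mm |
| Cap contact on shaft | 6 N, at the expected home height | home at 112 mm |

- **Bystanders:** both spools measured within 1 mm of where they started. The tin was partly hidden by the arm in the last top picture, so I only saw it still standing in the side picture.
- **Disagreements:** the cameras differed by about 1 mm on the shaft axis, within their stated accuracy. No check failed.

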